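# Unlock the arbor from its sloping holder and hang it in the rack

### The arm

A 6-joint arm with a two-finger parallel gripper is mounted at the origin on a cart in front of the work surface, level with it; the furniture and walls round the work are solid. World frame = base frame: x ahead of the robot, y to its left, z up, the work surface at z = 0. Lengths are in m, angles in rad, forces in N, time in s.
With the tool pointing down it reaches from about 0.425 to 1.125 m from the base axis. Payload 14.9 kg.
Tool frame: the origin (TCP) lies at the very end of the fingers, on their centre line; the grasp point (between the pads) lies 19 mm behind it; z points along the fingers, y is the direction in which the jaws open and shut (so a half turn about z gives the same grasp; the last joint's range is limited). The gripper opens to 91 mm and grips with 3 to 60 N. Pads are 32 mm wide; open, the fingers measure 118 mm over their backs; the gripper's body (76 mm by 178 mm) begins 60 mm behind the grasp point.
Start: joints at [1.272, 0.379, 1.734, -0, 1.028, -0.033], TCP at [0.184, 0.675, 0.214] pointing down, gripper open.
Joint ranges: [-2.77, 2.77], [-0.74, 2.19], [0, 2.66], [-1.06, 4.2], [0.31, 2.87], [-3.08, 3.08]. Speed limits (rad/s): [1.89, 1.89, 2.39, 3.14, 3.14, 3.14].

### API

Orientations are given as [roll, pitch, yaw] about the fixed x, y, z axes, in that order (R = Rz(yaw) Ry(pitch) Rx(roll)).
In Python, from plant import manip gives the robot as it stands.
- The arm moves only by the tool send_rows, never from a script. Its argument "series" is a list of rows, each an object with "fingers": the opening, from -1 (shut) to 1 (fully open), so that 0 is half open; "slide": the shift along the tool's x, y, z in m, a list of three; "delta_rot": the turn, a rotation vector about the tool's x, y, z in rad, a list of three. In form: [{"fingers": fingers, "slide": [tx, ty, tz], "delta_rot": [rx, ry, rz]}, ...]. A call has 1 to 10 rows; each row shifts and turns the commanded pose from where the row before left it, along the tool's axes as they then stand; what a row does not reach is not made up. A row lasts 1/10 s, in which the tool goes at most 50 mm and 8.59 degrees, less where a joint would pass 70% of its speed; a pose out of reach is approached as far as the arm can. A call with a gripper value outside its range is refused whole. The fingers move at their own pace and stop on an object; "force" is the grip in N (left out, the last holds). Time passes only in rows, so rows that do not move let the fingers close. It gives the time, the measured TCP pose, the force and the opening at its end, in the units of the state.
- manip.read_state(): the state, without advancing time (a new reading comes with each control period).
- manip.read_camera(name): name is "side" or "top" or "wrist"; returns a dict with "img" (384x512x3 uint8, red, green, blue), "depth" (384x512 float32, m along the optical axis (not along the pixel's ray), 0 where there is no reading), "fx", "fy", "cx", "cy" (pixels), "dist_coeffs" ([k1, k2, p1, p2, k3] as OpenCV has them; the pictures are not rectified), "pose" (4x4, takes a point from camera to world coordinates); the wrist camera has in their place "hand_eye" (4x4, takes a point from camera to tool coordinates, whose origin is the TCP and whose axes are the flange's). Camera axes: x right, y down, z forward; pixel columns grow to the right and rows downward; lengths in m; the calibration is good to about 2 mm. A picture is of the moment at which its call begins: read the wrist's pose just before it.
- manip.sign_off(): hands the job in, once; it reports no verdict.
The state is a dict: "time": time; "joints": joint angles; "dq": joint speeds; "joint_torque": joint torques, N m; "tool_pos": TCP position; "eef_rot": TCP orientation; "contact_force": force on the tool from outside, world axes, zero at the start; "wrist_torque": the same for the moment, N m; "grip_width": finger opening in m.
Only numpy, scipy, OpenCV 4.12 (cv2) and the standard library are available. Lean on these libraries where they do the work, as an engineer would, in place of code of your own. Each camera call takes 0.05 s, during which the arm holds its last target. There are 200 camera calls.

### The job

The arbor in the sloping bench holder is held by a bayonet lock: take it by its two flats, turn it anticlockwise (as seen looking down on it) until you feel it come up against its stop, and draw it straight out of the close-fitting bore without forcing it against the sides. Then hang it upright by its collar in the fork of the rack, let go of it, and leave the other things on the bench where they are.

Things in the scene. Friction and masses are not known exactly. Their poses are not given: they have to be found in the camera images.
- arbor_grip (a point): Centre of the arbor's grip body, where it is taken: a steel block 24 mm thick across its two flats (y axis: grip across y), 40 mm wide (x), 46 mm long (z), with a round nut on its end. z runs along the arbor from the shank out through the nut; while it sits in the holder that is out along the bore. The point lies 38 mm along z from the underside of the collar.
- arbor: The arbor, steel, 171 mm long, 0.5 to 0.8 kg: straight round shank 30 mm across, dark round collar 66 mm across and 10 mm thick, grip body above it. Origin: centre of the collar's underside; axes as arbor_grip. 11 to 20 mm below the collar two lugs stand out along +x and -x, to 20 mm from the axis. At the start the shank is fully in the holder and the collar lies on the holder's cap.
- arbor_tail (a point): Centre of the shank's lower end, 104 mm below the underside of the collar; axes as arbor_grip.
- holder: The holder, fixed: a square steel block, 74 mm a side, with a round dark cap on its end, on a sloping stand bolted to the bench. The bore leans 35 degrees from vertical, roughly to the robot. Origin: centre of the bore's mouth, on the cap's outer face; z points out along the bore, y is level. The bore is 1 mm wider than the shank and 106 mm deep; the arbor must be drawn 104 mm along z to be clear.
- bayonet (a point): The bayonet lock, 16 mm inside the bore's mouth (axes as holder): the arbor's lugs are caught under the cap's lip. The arbor turns easily, anticlockwise seen from outside (positive about its z), to a firm stop after 40 to 85 degrees; how far must be felt. At the stop the lugs stand under slots with about 1 mm to the sides; it comes straight out. Turning on against the stop wedges it in the bore.
- rack_fork (a point): The arbor's empty place in the rack's fork: a grey fixed post with two level black prongs. On the prongs' upper face, 150 mm above the bench; z up, x along the prongs, away from their open end. The slot is 48 mm wide, open from above, 45 mm long towards -x and 40 mm towards +x; prongs 16 mm wide, 10 thick, with a bead 7 mm high on the open end. An arbor let down here hangs by its collar.
- spanner_24: Bystander: double-ended steel spanner, 51 x 253 x 11 mm, lying flat near the bench's front edge; origin at the centre of its underside.
- bearing_a: Bystander: ball bearing, 52 mm across, 15 mm high, lying flat; origin at the centre of its underside.
- tape_roll: Bystander: roll of black tape, 64 mm across, 20 mm high, lying flat; origin at the centre of its underside.
- caliper: Bystander: steel vernier caliper, 76 x 230 x 10 mm, lying flat; origin at the centre of its underside.
- grease_tin: Bystander: small round tin with a paper label, 78 mm across, 78 mm high; origin at the centre of its underside.
- adjustable: Bystander: adjustable spanner, 42 x 200 x 12 mm, lying flat; origin at the centre of its underside.

How it is judged:
On the way:
1. the arbor is drawn fully out of the holder (z of arbor_tail in the frame of holder above 0 m), for 0.1 s.
At the end, for the whole second after the job is handed in: The arbor hangs at rest in the rack's fork, shank down: its collar lies on both prongs (underside within 4 mm of their upper face), within 20 mm of its place in the fork, upright within 0.1 rad (horizontal distance between arbor and rack_fork below 0.02 m and z of arbor in the frame of rack_fork between -0.004 and 0.004 m and angle between arbor's own z axis and vertical below 0.1 rad and linear speed of arbor below 0.02 m/s); the robot touches nothing.
It fails at once if the arbor is forced against the holder's bore with over 30 N (contact force between arbor and holder above 30 N).
It fails at once if one of the other things on the bench is shifted by more than 30 mm (distance of any of spanner_24, bearing_a, tape_roll, caliper, grease_tin, adjustable from where it was at the start of the episode above 0.03 m).
It also fails if it takes over 58 s, if anything falls off the work surface, if the arm or the gripper's body presses on something with over 40 N, if the wrist force passes 120 N, or if a joint passes its speed limit or range.

## Working session

There is one attempt and no reset: what is moved stays moved. The work goes in short steps, Python scripts to look and compute and a tool call to move; the robot and the scene stay as the last step left them, time stands still between calls to the robot, and variables do not carry over. Pictures are saved under pics/ and viewed, about 8 in all and at most 12, crops included, and the job is handed in when it is done.

Besides the shell and the picture viewer there is one more tool, called after "Emit:" as name(argument=value, ...) on one line, values as JSON. send_rows: Moves the arm, as the interface text tells. Its arguments: {"type":"object","properties":{"series":{"type":"array"},"force":{"type":"number"}},"required":["series"]}

```bash
mkdir -p pics
cat > h.py <<'E'
import numpy as np,cv2,pickle
from plant import manip
from scipy.spatial.transform import Rotation as R
def grab(n):
    s=manip.read_state(); c=manip.read_camera(n)
    if n=='wrist':
        T=np.eye(4);T[:3,:3]=R.from_euler('xyz',s['eef_rot']).as_matrix();T[:3,3]=s['tool_pos']
        c['pose']=T@np.array(c['hand_eye'])
    return c
def save(c,f): cv2.imwrite(f,c['img'][:,:,::-1])
def pts(c):
    K=np.array([[c['fx'],0,c['cx']],[0,c['fy'],c['cy']],[0,0,1]])
    h,w=c['depth'].shape
    uv=np.stack(np.meshgrid(np.arange(w),np.arange(h)),-1).reshape(-1,1,2).astype(np.float64)
    n=cv2.undistortPoints(uv,K,np.array(c['dist_coeffs'])).reshape(h,w,2)
    d=c['depth'][...,None]
    P=np.concatenate([n*d,d],-1)
    T=np.array(c['pose']); W=P@T[:3,:3].T+T[:3,3]
    W[c['depth']==0]=np.nan
    return W
E
python3 - <<'E'
from h import *
for n in ['side','top','wrist']:
    c=grab(n);save(c,f'pics/{n}0.png');pickle.dump(c,open(f'{n}0.pkl','wb'))
    print(n,np.round(c['pose'],3).tolist())
print(manip.read_state())
a=[cv2.imread(f'pics/{n}0.png') for n in ['top','side']]
E
```

```text
side [[0.964, -0.11, 0.242, 0.314], [-0.265, -0.46, 0.847, -1.027], [0.018, -0.881, -0.473, 0.598], [0.0, 0.0, 0.0, 1.0]]
top [[-0.011, -0.984, 0.177, 0.303], [-1.0, 0.012, 0.002, -0.178], [-0.004, -0.177, -0.984, 1.599], [0.0, 0.0, 0.0, 1.0]]
wrist [[0.263, 0.927, 0.268, 0.109], [0.965, -0.252, -0.075, 0.695], [-0.002, 0.279, -0.96, 0.384], [0.0, 0.0, 0.0, 1.0]]
{'time': 0.15, 'joints': array([ 1.27169224e+00,  3.79318909e-01,  1.73466016e+00,  8.59929946e-06,
        1.02849318e+00, -3.32391767e-02]), 'dq': array([-0.00095907, -0.00055748, -0.0017863 ,  0.00120918, -0.00116505,
       -0.00092592]), 'joint_torque': array([ 7.13894169e-04, -7.64106274e+01, -4.34657264e+01,  6.51306636e-02,
        4.09533747e-02, -2.78789446e-05]), 'tool_pos': array([0.18379112, 0.67511744, 0.21341069]), 'eef_rot': array([-3.14071379e+00, -3.65891432e-05,  2.87572328e+00]), 'contact_force': array([-0.21636101, -0.34551607, -0.17456837]), 'wrist_torque': array([0.00563056, 0.01471377, 0.01554561]), 'grip_width': 0.09147895423081098}
```

View pics/top0.png

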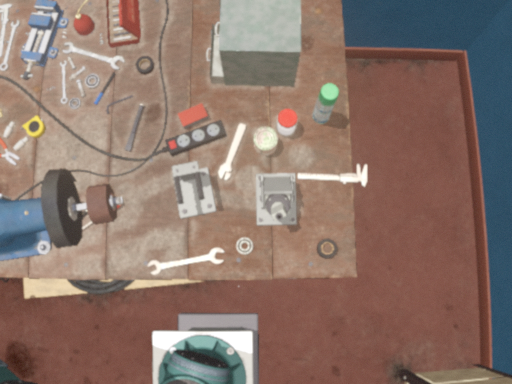

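View pics/side0.png

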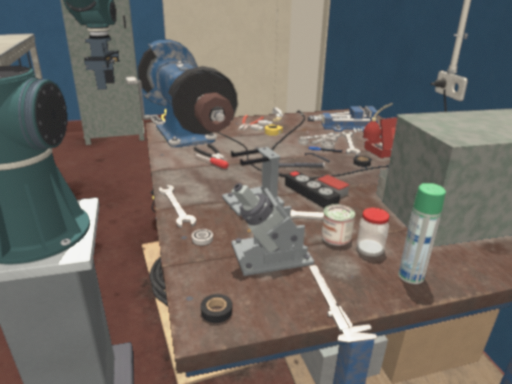

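The top view shows the holder at about (278,200), with the arbor leaning toward the robot, and the rack fork at about (195,185). In the side view the arbor is at about (255,205) and the fork at about (245,195). Next I'll measure with depth.

Run:
```python
from h import *
t=pickle.load(open('top0.pkl','rb'));s=pickle.load(open('side0.pkl','rb'))
W=pts(t)
for v in range(160,226,5):
    print(v,' '.join('%4d/%4d/%3d'%tuple(np.nan_to_num(W[v,u]*1000)) for u in range(168,304,10)))
a=cv2.resize(cv2.imread('pics/top0.png')[140:240,160:310],None,fx=4,fy=4,interpolation=3)
b=cv2.resize(cv2.imread('pics/side0.png')[140:280,210:320],None,fx=4,fy=4,interpolation=3)
cv2.imwrite('pics/crop.png',cv2.copyMakeBorder(a,0,0,0,0,0))
cv2.imwrite('pics/cropb.png',b)
```

```text
160  712/ 115/  0  710/  79/  7  712/  48/ -5  710/  13/  1  709/ -20/  3  709/ -53/  0  705/ -87/ 13  708/-119/  0  708/-153/  0  707/-186/  2  705/-219/  6  707/-253/  0  706/-286/  1  706/-319/ -1
165  694/ 113/  4  657/  56/151  658/  26/147  691/  12/  7  692/ -20/  2  692/ -53/ -1  687/ -87/ 17  691/-119/  0  691/-153/  0  689/-186/  4  688/-219/  7  689/-252/  3  691/-286/ -8  688/-319/  2
170  678/ 114/  0  641/  55/155  641/  25/151  641/  -4/151  676/ -19/ -1  674/ -53/  4  672/ -87/ 13  673/-119/  3  675/-152/ -5  672/-186/  6  674/-219/ -3  672/-252/  1  672/-285/  2  672/-318/ -1
175  659/ 112/  5  626/  55/153  644/  37/ 67  626/  -4/147  657/ -20/  5  658/ -53/  0  655/ -87/ 11  657/-119/ -1  657/-152/  0  653/-185/ 17  652/-218/ 15  652/-251/ 15  653/-284/  7  653/-317/  7
180  643/ 112/  2  611/  55/150  640/  44/ 12  610/  -4/150  638/ -21/ 14  640/ -53/  4  640/ -86/  3  640/-119/  0  640/-152/  0  638/-185/  7  620/-216/ 89  619/-247/ 93  617/-277/101  637/-317/  5
185  625/ 112/  5  594/  54/157  623/  44/ 14  595/  -5/151  622/ -21/ 13  625/ -53/ -3  623/ -86/  
[... 999 characters left out ...]
 0  540/-119/  3  540/-151/  0  537/-184/ 17  518/-213/141  511/-241/190  516/-272/148  537/-314/  4
215  525/ 110/  5  526/  77/  1  524/  43/  9  526/  12/ -3  525/ -20/ -2  524/ -53/  3  524/ -86/  1  523/-119/  1  523/-151/  1  521/-184/ 17  521/-216/  9  495/-240/199  519/-280/ 16  521/-314/ -1
220  509/ 109/  6  509/  77/  2  509/  44/  0  509/  12/ -2  508/ -21/  0  507/ -54/  5  508/ -86/  0  507/-119/  3  507/-151/  1  504/-183/ 20  505/-216/ 10  504/-248/ 10  504/-281/  8  505/-314/ -2
225  493/ 110/ -1  493/  77/  0  492/  44/  0  492/  11/  1  492/ -21/  0  492/ -53/ -7  491/ -86/  0  491/-118/ -3  491/-151/ -1  489/-183/  7  490/-216/ -2  489/-248/  1  489/-281/  2  489/-314/ -1
```

View pics/crop.png

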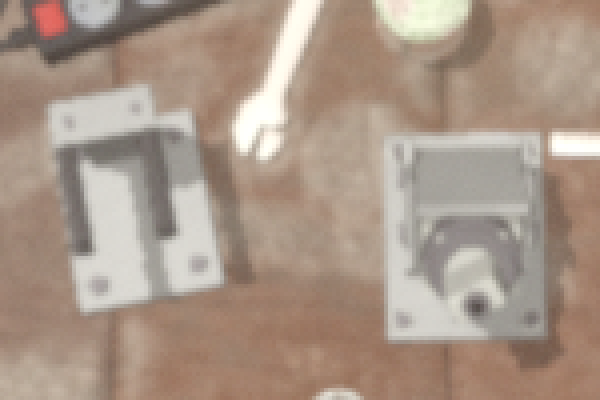

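View pics/cropb.png

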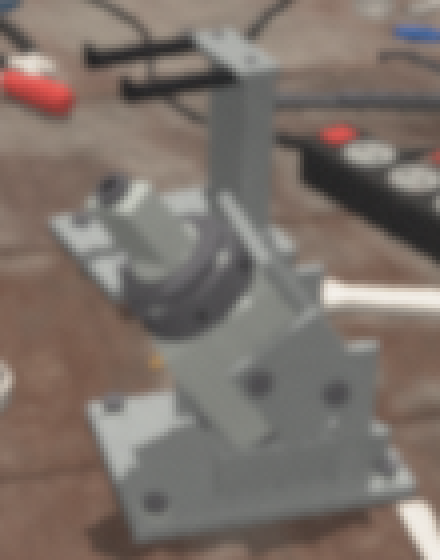

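The crops show the grip body leaning toward the robot and the fork's open end facing the robot. I'll write a row planner and move to a close viewing pose.

```bash
cat >> h.py <<'E'
def plan(p,Rt,n,start=None,nd=4):
    """n equal rows from start (p,R) to target: per-row tool-frame slide for straight line"""
    s=manip.read_state()
    p0,R0=start if start else (s['tool_pos'],R.from_euler('xyz',s['eef_rot']))
    rv=(R0.inv()*Rt).as_rotvec()/n; dp=(np.array(p)-p0)/n
    import json
    rows=[]
    pc,Rc=np.array(p0),R0
    for i in range(n):
        rows.append((np.round(Rc.inv().apply(dp),nd).tolist(),np.round(rv,3).tolist()))
        Rc=Rc*R.from_rotvec(np.round(rv,3)); pc=pc+dp
    print('rot/row',np.round(rv,4),'deg',np.degrees(np.linalg.norm(rv)).round(2),'mm',1000*np.linalg.norm(dp).round(4))
    for r in rows: print(r)
    return pc,Rc
RT=R.from_matrix(np.array([[.819,0,.574],[0,-1,0],[.574,0,-.819]]).T)
E
python3 - <<'E'
from h import *
s=manip.read_state();R0=R.from_euler('xyz',s['eef_rot'])
Rm=R.from_euler('z',-0.9)*R0
q=plan([0.36,0.42,0.5],Rm,10)
plan([0.43,-0.24,0.36],RT,20,q)
E
```

```text
rot/row [-0.      0.0001  0.09  ] deg 5.16 mm 42.2
([-0.0237, -0.02, -0.0286], [-0.0, 0.0, 0.09])
([-0.0254, -0.0178, -0.0286], [-0.0, 0.0, 0.09])
([-0.0269, -0.0154, -0.0286], [-0.0, 0.0, 0.09])
([-0.0282, -0.013, -0.0286], [-0.0, 0.0, 0.09])
([-0.0292, -0.0104, -0.0286], [-0.0, 0.0, 0.09])
([-0.03, -0.0077, -0.0286], [-0.0, 0.0, 0.09])
([-0.0306, -0.005, -0.0286], [-0.0, 0.0, 0.09])
([-0.0309, -0.0022, -0.0286], [-0.0, 0.0, 0.09])
([-0.031, 0.0006, -0.0286], [-0.0, 0.0, 0.09])
([-0.0308, 0.0034, -0.0286], [-0.0, 0.0, 0.09])
rot/row [-0.03    0.0199  0.0952] deg 5.83 mm 33.9
([-0.0317, -0.0098, 0.007], [-0.03, 0.02, 0.095])
([-0.0326, -0.0069, 0.0061], [-0.03, 0.02, 0.095])
([-0.0333, -0.004, 0.0053], [-0.03, 0.02, 0.095])
([-0.0336, -0.0009, 0.0046], [-0.03, 0.02, 0.095])
([-0.0336, 0.0021, 0.0039], [-0.03, 0.02, 0.095])
([-0.0333, 0.0052, 0.0034], [-0.03, 0.02, 0.095])
([-0.0328, 0.0083, 0.0029], [-0.03, 0.02, 0.095])
([-0.0319, 0.0113, 0.0025], [-0.03, 0.02, 0.095])
([-0.0307, 0.0142, 0.0023], [-0.03, 0.02, 0.095])
([-0.0293, 0.0169, 0.0022], [-0.03, 0.02, 0.095])
([-0.0276, 0.0196, 0.0021], [-0.03, 0.02, 0.095])
([-0.0257, 0.0221, 0.0022], [-0.03, 0.02, 0.095])
([-0.0235, 0.0243, 0.0024], [-0.03, 0.02, 0.095])
([-0.0212, 0.0264, 0.0027], [-0.03, 0.02, 0.095])
([-0.0186, 0.0282, 0.0032], [-0.03, 0.02, 0.095])
([-0.0159, 0.0297, 0.0037], [-0.03, 0.02, 0.095])
([-0.0131, 0.031, 0.0043], [-0.03, 0.02, 0.095])
([-0.0102, 0.0319, 0.005], [-0.03, 0.02, 0.095])
([-0.0073, 0.0326, 0.0058], [-0.03, 0.02, 0.095])
([-0.0043, 0.033, 0.0067], [-0.03, 0.02, 0.095])
```

Emit:
send_rows(series=[{"fingers": 1,"slide": [-0.024,-0.02,-0.029],"delta_rot": [0,0,0.09]},{"fingers": 1,"slide": [-0.025,-0.018,-0.029],"delta_rot": [0,0,0.09]},{"fingers": 1,"slide": [-0.027,-0.015,-0.029],"delta_rot": [0,0,0.09]},{"fingers": 1,"slide": [-0.028,-0.013,-0.029],"delta_rot": [0,0,0.09]},{"fingers": 1,"slide": [-0.029,-0.01,-0.029],"delta_rot": [0,0,0.09]},{"fingers": 1,"slide": [-0.03,-0.008,-0.029],"delta_rot": [0,0,0.09]},{"fingers": 1,"slide": [-0.031,-0.005,-0.029],"delta_rot": [0,0,0.09]},{"fingers": 1,"slide": [-0.031,-0.002,-0.029],"delta_rot": [0,0,0.09]},{"fingers": 1,"slide": [-0.031,0.001,-0.029],"delta_rot": [0,0,0.09]},{"fingers": 1,"slide": [-0.031,0.003,-0.029],"delta_rot": [0,0,0.09]}])

```text
time: 1.15
tool_pos: [0.3607, 0.4191, 0.505]
eef_rot: [-3.142, 0.0, 1.972]
contact_force: [1.3, 1.0, -0.7]
grip_width: 0.0909
```

Emit:
send_rows(series=[{"fingers": 1,"slide": [-0.032,-0.01,0.007],"delta_rot": [-0.03,0.02,0.095]},{"fingers": 1,"slide": [-0.033,-0.007,0.006],"delta_rot": [-0.03,0.02,0.095]},{"fingers": 1,"slide": [-0.033,-0.004,0.005],"delta_rot": [-0.03,0.02,0.095]},{"fingers": 1,"slide": [-0.034,-0.001,0.005],"delta_rot": [-0.03,0.02,0.095]},{"fingers": 1,"slide": [-0.034,0.002,0.004],"delta_rot": [-0.03,0.02,0.095]},{"fingers": 1,"slide": [-0.033,0.005,0.003],"delta_rot": [-0.03,0.02,0.095]},{"fingers": 1,"slide": [-0.033,0.008,0.003],"delta_rot": [-0.03,0.02,0.095]},{"fingers": 1,"slide": [-0.032,0.011,0.003],"delta_rot": [-0.03,0.02,0.095]},{"fingers": 1,"slide": [-0.031,0.014,0.002],"delta_rot": [-0.03,0.02,0.095]},{"fingers": 1,"slide": [-0.029,0.017,0.002],"delta_rot": [-0.03,0.02,0.095]}])

```text
time: 2.15
tool_pos: [0.3938, 0.0881, 0.4334]
eef_rot: [2.968, -0.304, 1.039]
contact_force: [0.9, 0.3, -0.3]
grip_width: 0.0914
```

Run:
```python
from h import *
s=manip.read_state();print(s['time'],s['joints'].round(3),s['tool_pos'].round(3),s['eef_rot'].round(3))
plan([0.43,-0.24,0.36],RT,12)
```

```text
2.15 [ 0.063 -0.533  2.213  0.162  1.151  0.579] [0.394 0.088 0.433] [ 2.968 -0.304  1.039]
rot/row [-0.0251  0.0163  0.0792] deg 4.85 mm 28.2
([-0.0229, 0.0164, 0.0021], [-0.025, 0.016, 0.079])
([-0.0215, 0.0181, 0.0022], [-0.025, 0.016, 0.079])
([-0.0201, 0.0196, 0.0023], [-0.025, 0.016, 0.079])
([-0.0185, 0.0211, 0.0025], [-0.025, 0.016, 0.079])
([-0.0168, 0.0224, 0.0028], [-0.025, 0.016, 0.079])
([-0.015, 0.0236, 0.0031], [-0.025, 0.016, 0.079])
([-0.0132, 0.0247, 0.0035], [-0.025, 0.016, 0.079])
([-0.0113, 0.0255, 0.0039], [-0.025, 0.016, 0.079])
([-0.0093, 0.0262, 0.0044], [-0.025, 0.016, 0.079])
([-0.0073, 0.0268, 0.0049], [-0.025, 0.016, 0.079])
([-0.0052, 0.0271, 0.0055], [-0.025, 0.016, 0.079])
([-0.0032, 0.0273, 0.0061], [-0.025, 0.016, 0.079])
```

Emit:
send_rows(series=[{"fingers": 1,"slide": [-0.023,0.016,0.002],"delta_rot": [-0.025,0.016,0.079]},{"fingers": 1,"slide": [-0.022,0.018,0.002],"delta_rot": [-0.025,0.016,0.079]},{"fingers": 1,"slide": [-0.02,0.02,0.002],"delta_rot": [-0.025,0.016,0.079]},{"fingers": 1,"slide": [-0.0185,0.021,0.0025],"delta_rot": [-0.025,0.016,0.079]},{"fingers": 1,"slide": [-0.017,0.022,0.003],"delta_rot": [-0.025,0.016,0.079]},{"fingers": 1,"slide": [-0.015,0.0236,0.003],"delta_rot": [-0.025,0.016,0.079]},{"fingers": 1,"slide": [-0.013,0.0247,0.0035],"delta_rot": [-0.025,0.016,0.079]},{"fingers": 1,"slide": [-0.011,0.0255,0.004],"delta_rot": [-0.025,0.016,0.079]},{"fingers": 1,"slide": [-0.009,0.026,0.0045],"delta_rot": [-0.025,0.016,0.079]},{"fingers": 1,"slide": [-0.007,0.027,0.005],"delta_rot": [-0.025,0.016,0.079]}])

```text
time: 3.15
tool_pos: [0.4251, -0.185, 0.3726]
eef_rot: [3.084, -0.57, 0.192]
contact_force: [0.8, -0.6, 0.4]
grip_width: 0.0911
```

Emit:
send_rows(series=[{"fingers": 1,"slide": [-0.005,0.027,0.0055],"delta_rot": [-0.025,0.016,0.079]},{"fingers": 1,"slide": [-0.003,0.027,0.006],"delta_rot": [-0.025,0.016,0.079]},{"fingers": 1,"slide": [0,0,0],"delta_rot": [0,0,0]},{"fingers": 1,"slide": [0,0,0],"delta_rot": [0,0,0]}])

```text
time: 3.55
tool_pos: [0.4314, -0.2379, 0.3606]
eef_rot: [3.139, -0.605, 0.008]
contact_force: [0.2, 0.2, -0.1]
grip_width: 0.0911
```

Run:
```python
from h import *
s=manip.read_state();print(s['time'],s['joints'].round(3),s['tool_pos'].round(3),s['eef_rot'].round(3))
c=grab('wrist');pickle.dump(c,open('w1.pkl','wb'));save(c,'pics/w1.png')
```

```text
3.55 [-0.772 -0.338  2.277  0.57   0.829  0.48 ] [ 0.431 -0.238  0.361] [ 3.139 -0.605  0.008]
```

View pics/w1.png

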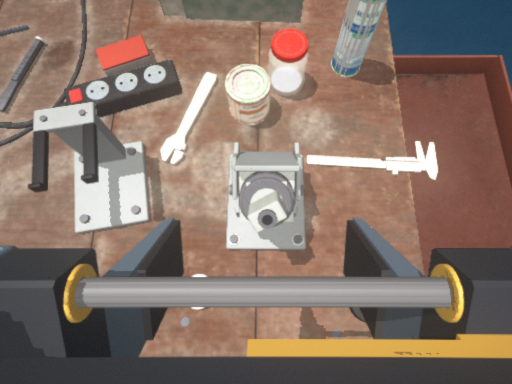

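The wrist view shows the arbor at about (267,205), between the open fingers, with the fork prongs at (40,160) and (90,150). Next I'll fit the geometry.

Run:
```python
from h import *
c=pickle.load(open('w1.pkl','rb'));W=pts(c)
im=c['img'][150:245,220:310,::-1]
cv2.imwrite('pics/w1c.png',cv2.resize(im,None,fx=6.5,fy=6.5,interpolation=3))
for n in ['w1','top0','side0']:
    P=pts(pickle.load(open(n+'.pkl','rb'))).reshape(-1,3)
    m=(P[:,0]>.44)&(P[:,0]<.64)&(P[:,1]>-.31)&(P[:,1]<-.17)&(P[:,2]>.03)&(P[:,2]<.26)
    P=P[m]
    z=np.array([-.574,0,.819]); x=np.array([.819,0,.574])
    h=(P-[.55,-.24,.15])@z
    H=np.histogram(h,np.arange(-.12,.12,.006)); print(n,len(P)); print(list(zip((H[1][:-1]*1000).round().astype(int).tolist(),H[0].tolist())))
# level y-axis: base plate & cap side. top nut points
P=W.reshape(-1,3); m=(P[:,0]>.44)&(P[:,0]<.64)&(P[:,1]>-.31)&(P[:,1]<-.17)&(P[:,2]>.03)&(P[:,2]<.26)
d=W[150:245:5,232:304:6]
for r in d: print(' '.join('%4d/%4d/%3d'%tuple(np.nan_to_num(q*1000)) for q in r))
```

```text
w1 4943
[(-120, 4), (-114, 50), (-108, 27), (-102, 46), (-96, 108), (-90, 111), (-84, 111), (-78, 63), (-72, 31), (-66, 79), (-60, 91), (-54, 107), (-48, 418), (-42, 55), (-36, 60), (-30, 54), (-24, 386), (-18, 71), (-12, 86), (-6, 499), (0, 380), (6, 136), (12, 859), (18, 63), (24, 54), (30, 49), (36, 49), (42, 58), (48, 57), (54, 63), (60, 418), (66, 294), (72, 6), (78, 0), (84, 0), (90, 0), (96, 0), (102, 0), (108, 0)]
top0 1259
[(-120, 22), (-114, 18), (-108, 16), (-102, 31), (-96, 36), (-90, 46), (-84, 30), (-78, 33), (-72, 29), (-66, 25), (-60, 31), (-54, 42), (-48, 85), (-42, 44), (-36, 20), (-30, 36), (-24, 63), (-18, 40), (-12, 36), (-6, 90), (0, 80), (6, 74), (12, 114), (18, 26), (24, 10), (30, 15), (36, 12), (42, 17), (48, 14), (54, 30), (60, 48), (66, 28), (72, 15), (78, 0), (84, 0), (90, 0), (96, 0), (102, 0), (108, 0)]
side0 2963
[(-120, 46), (-114, 77), (-108, 92), (-102, 123), (-96, 132), (-90, 113), (-84, 100), (-78, 90), (-72, 89), (-66, 90), (-60, 90), (-54, 116), (-48, 158), (-42, 87), (-36, 90), (-30, 95), (-24, 143), (-18, 82), (-12, 95), (-6, 157), (0, 106), (6
[... 2665 characters left out ...]
  514/-279/ 99  537/-297/ 11
 528/-187/ 11  528/-197/ 12  528/-207/ 13  528/-217/ 13  487/-231/182  485/-237/192  485/-244/190  486/-251/190  528/-267/ 12  529/-277/ 11  528/-286/ 13  529/-297/ 11
 519/-188/ 11  520/-197/ 11  520/-207/ 11  520/-217/ 11  482/-231/178  482/-237/179  520/-247/ 12  520/-257/ 11  520/-267/ 12  520/-277/ 10  520/-286/ 11  520/-296/ 12
 509/-189/ 19  511/-198/ 13  511/-208/ 11  511/-217/ 11  511/-227/ 11  511/-237/ 12  512/-247/ 11  512/-257/ 11  511/-266/ 13  512/-276/ 12  511/-286/ 13  511/-295/ 18
 501/-189/ 21  502/-198/ 17  503/-208/ 12  503/-218/ 10  503/-227/ 11  503/-237/ 12  503/-247/ 12  503/-257/ 13  504/-267/ 11  504/-276/ 10  503/-286/ 14  502/-295/ 19
```

View pics/w1c.png

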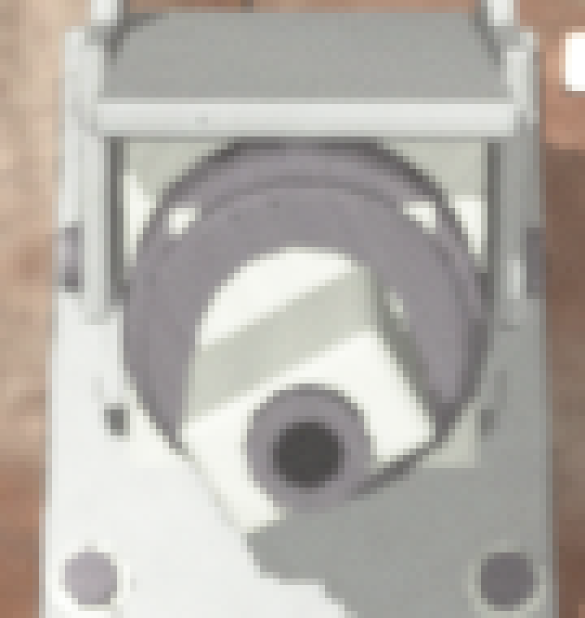

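The arbor's long axis points right and up in the image, about 27° from image horizontal. Its top face corners in the crop are about (185,430), (370,335), (440,450) and (250,530). Next are plane and rectangle fits for the arbor and the fork.

```bash
cat > fit.py <<'E'
from h import *
def pl(P):
    c=P.mean(0);n=np.linalg.svd(P-c,full_matrices=False)[2][2]
    return c,n*np.sign(n[2])
c=pickle.load(open('w1.pkl','rb'));W=pts(c);P=W.reshape(-1,3)
P=P[(P[:,0]>.44)&(P[:,0]<.60)&(P[:,1]>-.31)&(P[:,1]<-.17)&(P[:,2]>.08)&(P[:,2]<.26)]
z=np.array([-.574,0,.819]);o=np.array([.55,-.24,.15])
def band(z,lo,hi):
    h=(P-o)@z; return P[(h>lo)&(h<hi)]
for it in range(3):
    A=band(z,.008,.02) if it==0 else band(z,hc-.003,hc+.003)
    ca,na=pl(A);hc=np.median((A-o)@z)
    B=band(z,.056,.069); B=B[abs((B-o)@z-np.median((B-o)@z))<.003]
    cb,nb=pl(B)
    print(len(A),ca.round(4),na.round(4),len(B),cb.round(4),nb.round(4),'sep',((cb-ca)@z).round(4))
print('tilt deg',np.degrees(np.arccos(na[2])),np.degrees(np.arccos(nb[2])),'az',np.degrees(np.arctan2(na[1],na[0])),np.degrees(np.arctan2(nb[1],nb[0])))
# frame with nominal 35deg tilt; in-plane axes
az=np.arctan2(na[1],na[0]); zz=np.array([np.sin(.6109)*np.cos(az),np.sin(.6109)*np.sin(az),np.cos(.6109)])
yy=np.cross([0,0,1.],zz);yy/=np.linalg.norm(yy); xx=np.cross(yy,zz)   # yy level
for name,Q in (('collar',A),('bodytop',B)):
    q=np.stack([(Q-o)@xx,(Q-o)@yy],1).astype(np.float32)*1000
    print(name,'h',np.median((Q-o)@zz).round(4),cv2.minAreaRect(q),cv2.minEnclosingCircle(q))
print('xx',xx.round(3),'yy',yy.round(3),'zz',zz.round(3))
# rack prongs
Q=W.reshape(-1,3)
Q=Q[(Q[:,2]>.135)&(Q[:,2]<.17)&(Q[:,0]>.5)&(Q[:,0]<.72)&(Q[:,1]>-.06)&(Q[:,1]<.12)]
print('rack z',np.percentile(Q[:,2],[5,50,95]).round(3))
for lo,hi in ((.02,.1),(-.05,.02)):
    q=Q[(Q[:,1]>lo)&(Q[:,1]<hi)&(Q[:,0]<.628)]
    print(len(q),cv2.minAreaRect(q[:,:2].astype(np.float32)*1000),q.mean(0).round(4),np.polyfit(q[:,0],q[:,1],1))
for xb in np.arange(.53,.69,.008):
    q=Q[(Q[:,0]>xb)&(Q[:,0]<xb+.008)]
    if len(q)>3:
        k=[q[q[:,1]>.025],q[q[:,1]<.025]]
        print(round(xb,3),[(len(j),np.round([j[:,1].min(),j[:,1].max(),np.median(j[:,2])],4).tolist()) for j in k if len(j)])
E
python3 fit.py
```

```text
1016 [ 0.5335 -0.2428  0.1552] [-0.57   -0.0101  0.8216] 421 [ 0.4975 -0.2435  0.19  ] [-0.5524  0.0113  0.8335] sep 0.0492
852 [ 0.5333 -0.2437  0.1544] [-0.5743 -0.0022  0.8186] 421 [ 0.4975 -0.2435  0.19  ] [-0.5524  0.0113  0.8335] sep 0.0497
852 [ 0.5334 -0.2437  0.1545] [-0.5734 -0.002   0.8192] 421 [ 0.4975 -0.2435  0.19  ] [-0.5524  0.0113  0.8335] sep 0.0497
tilt deg 34.991135032253716 33.53982887151386 az -179.8000090342189 178.82555915655573
collar h 0.0132 ((20.196918487548828, 4.411273956298828), (65.04409790039062, 59.854034423828125), 74.91458892822266) ((22.81060218811035, 3.810641050338745), 33.06471252441406)
bodytop h 0.063 ((22.465282440185547, 3.3046302795410156), (23.961458206176758, 39.852760314941406), 31.06862449645996) ((22.550487518310547, 3.2581217288970947), 21.533985137939453)
xx [-0.819 -0.003 -0.574] yy [ 0.003 -1.     0.   ] zz [-0.574 -0.002  0.819]
rack z [0.144 0.15  0.153]
1041 ((583.4234619140625, 54.21266555786133), (89.5073471069336, 29.917993545532227), 1.7952759265899658) [0.582  0.0515 0.1491] [ 0.16539932 -0.0447812 ]
801 ((589.838989257812
[... 593 characters left out ...]
0.0013, 0.1498])]
0.594 [(86, [0.048, 0.0653, 0.1494]), (80, [-0.017, -0.0, 0.1497])]
0.602 [(87, [0.049, 0.066, 0.1495]), (80, [-0.0157, 0.001, 0.1496])]
0.61 [(84, [0.051, 0.0669, 0.1496]), (77, [-0.0142, 0.0023, 0.1497])]
0.618 [(86, [0.0514, 0.0698, 0.1494]), (72, [-0.0121, 0.0042, 0.1497])]
0.626 [(228, [0.0252, 0.0728, 0.1493]), (116, [-0.0113, 0.0248, 0.149])]
0.634 [(191, [0.0259, 0.0728, 0.1501]), (157, [-0.0092, 0.0249, 0.1497])]
0.642 [(179, [0.0255, 0.0767, 0.1498]), (143, [-0.008, 0.0248, 0.1499])]
0.65 [(181, [0.025, 0.076, 0.1499]), (121, [-0.0062, 0.0246, 0.1499])]
0.658 [(57, [0.0251, 0.0579, 0.1495]), (119, [-0.0055, 0.0241, 0.1497])]
0.666 [(24, [-0.0029, 0.0144, 0.1493])]
```

```bash
cat >> h.py <<'E'
o=np.array([.55,-.24,.15]);zz=np.array([-.5736,-.002,.8191]);zz/=np.linalg.norm(zz)
yy=np.cross([0,0,1.],zz);yy/=np.linalg.norm(yy);xx=np.cross(yy,zz)
def ax(h,dx=0,dy=0): return o+(.0226+dx)*xx+(.0035+dy)*yy+h*zz
def Rg(a):
    "tool y at angle a (deg) from xx about zz"
    a=np.radians(a);y=np.cos(a)*xx+np.sin(a)*yy
    return R.from_matrix(np.stack([np.cross(y,-zz),y,-zz],1))
def err(h,a):
    "remaining move in tool axes"
    s=manip.read_state();R0=R.from_euler('xyz',s['eef_rot'])
    print('t',s['time'],'j',s['joints'].round(3),'F',s['contact_force'].round(2),'Ftool',R0.inv().apply(s['contact_force']).round(2),'Ttool',R0.inv().apply(s['wrist_torque']).round(2),'w',s['grip_width'].round(4))
    d=s['tool_pos']-ax(0); yt=R0.as_matrix()[:,1]
    print('at h %.4f dx %.4f dy %.4f ang %.2f tilt %.3f'%(d@zz,d@xx,d@yy,np.degrees(np.arctan2(yt@yy,yt@xx)),np.degrees(np.arccos(-R0.as_matrix()[:,2]@zz))))
    print('slide',R0.inv().apply(ax(h)-s['tool_pos']).round(4),'rot',(R0.inv()*Rg(a)).as_rotvec().round(4))
E
python3 - <<'E'
from h import *
plan(ax(.10),Rg(31.1),12)
E
```

```text
rot/row [0.0002 0.0004 0.0861] deg 4.93 mm 12.4
([-0.0038, 0.0005, 0.0117], [0.0, 0.0, 0.086])
([-0.0038, 0.0008, 0.0117], [0.0, 0.0, 0.086])
([-0.0037, 0.0012, 0.0117], [0.0, 0.0, 0.086])
([-0.0036, 0.0015, 0.0117], [0.0, 0.0, 0.086])
([-0.0034, 0.0018, 0.0117], [0.0, 0.0, 0.086])
([-0.0033, 0.0021, 0.0117], [0.0, 0.0, 0.086])
([-0.0031, 0.0023, 0.0117], [0.0, 0.0, 0.086])
([-0.0029, 0.0026, 0.0117], [0.0, 0.0, 0.086])
([-0.0026, 0.0028, 0.0117], [0.0, 0.0, 0.086])
([-0.0024, 0.003, 0.0117], [0.0, 0.0, 0.086])
([-0.0021, 0.0032, 0.0117], [0.0, 0.0, 0.086])
([-0.0018, 0.0034, 0.0117], [0.0, 0.0, 0.086])
```

Emit:
send_rows(series=[{"fingers": 1,"slide": [-0.0038,0.0005,0.0117],"delta_rot": [0,0,0.086]},{"fingers": 1,"slide": [-0.0038,0.0008,0.0117],"delta_rot": [0,0,0.086]},{"fingers": 1,"slide": [-0.0037,0.0012,0.0117],"delta_rot": [0,0,0.086]},{"fingers": 1,"slide": [-0.0036,0.0015,0.0117],"delta_rot": [0,0,0.086]},{"fingers": 1,"slide": [-0.0034,0.0018,0.0117],"delta_rot": [0,0,0.086]},{"fingers": 1,"slide": [-0.0033,0.0021,0.0117],"delta_rot": [0,0,0.086]},{"fingers": 1,"slide": [-0.0031,0.0023,0.0117],"delta_rot": [0,0,0.086]},{"fingers": 1,"slide": [-0.0029,0.0026,0.0117],"delta_rot": [0,0,0.086]},{"fingers": 1,"slide": [-0.0026,0.0028,0.0117],"delta_rot": [0,0,0.086]},{"fingers": 1,"slide": [-0.0024,0.003,0.0117],"delta_rot": [0,0,0.086]}])

```text
time: 4.6
tool_pos: [0.4674, -0.2423, 0.2433]
eef_rot: [-2.658, -0.383, -0.949]
contact_force: [0.8, 0.3, 0.3]
grip_width: 0.0913
```

Emit:
send_rows(series=[{"fingers": 1,"slide": [-0.0021,0.0032,0.0117],"delta_rot": [0,0,0.086]},{"fingers": 1,"slide": [-0.0018,0.0034,0.0117],"delta_rot": [0,0,0.086]},{"fingers": 1,"slide": [0,0,0],"delta_rot": [0,0,0]},{"fingers": 1,"slide": [0,0,0],"delta_rot": [0,0,0]}])

```text
time: 5.0
tool_pos: [0.4742, -0.2436, 0.22]
eef_rot: [-2.607, -0.301, -1.104]
contact_force: [-0.5, 0.5, -0.2]
grip_width: 0.0912
```

```bash
python3 - <<'E'
from h import *
err(.0215,31.1)
c=grab('wrist');pickle.dump(c,open('w2.pkl','wb'));save(c,'pics/w2.png')
E
sed 's/w1.pkl/w2.pkl/; /^# rack/,$d' fit.py >fit2.py; python3 fit2.py
```

```text
Traceback (most recent call last):
  File "h.py", line 46, in err
    print('t',s['time'],'j',s['joints'].round(3),'F',s['contact_force'].round(2),'Ftool',R0.inv().apply(s['contact_force']).round(2),'Ttool',R0.inv().apply(s['wrist_torque']).round(2),'w',s['grip_width'].round(4))
                                                                                                                                                                                            ^^^^^^^^^^^^^^^^^^^^^
AttributeError: 'float' object has no attribute 'round'
Traceback (most recent call last):
  File "fit2.py", line 5, in <module>
    c=pickle.load(open('w2.pkl','rb'));W=pts(c);P=W.reshape(-1,3)
                  ~~~~^^^^^^^^^^^^^^^
FileNotFoundError: [Errno 2] No such file or directory: 'w2.pkl'
```

```bash
sed -i "s/s\['grip_width'\].round(4)/round(s['grip_width'],4)/" h.py
python3 - <<'E'
from h import *
err(.0215,31.1)
c=grab('wrist');pickle.dump(c,open('w2.pkl','wb'));save(c,'pics/w2.png')
E
python3 fit2.py
```

```text
t 5.0 j [-0.708 -0.047  2.334  0.835  0.526  1.216] F [-0.55  0.46 -0.16] Ftool [-0.67  0.22 -0.18] Ttool [-0.38 -0.3   0.06] w 0.0912
at h 0.1008 dx -0.0007 dy -0.0001 ang 31.31 tilt 0.257
slide [-0.0001  0.0003  0.0793] rot [0.0039 0.0022 0.0036]
2850 [ 0.5268 -0.249   0.1504] [-0.5667 -0.017   0.8238] 1081 [ 0.4971 -0.2465  0.1896] [-0.5689 -0.0028  0.8224] sep 0.0491
2409 [ 0.527  -0.2495  0.1499] [-0.5719 -0.0033  0.8203] 1081 [ 0.4971 -0.2465  0.1896] [-0.5689 -0.0028  0.8224] sep 0.0497
2399 [ 0.5271 -0.2496  0.1499] [-0.5718 -0.0031  0.8204] 1081 [ 0.4971 -0.2465  0.1896] [-0.5689 -0.0028  0.8224] sep 0.0497
tilt deg 34.87542745237943 34.67473284816538 az -179.6898565766713 -179.7217436765436
collar h 0.0131 ((21.641616821289062, 4.632038116455078), (65.17822265625, 60.917728424072266), 30.96156120300293) ((22.873371124267578, 2.8507394790649414), 32.973907470703125)
bodytop h 0.0629 ((22.871662139892578, 3.2432479858398438), (24.043540954589844, 39.75528335571289), 30.379127502441406) ((22.579614639282227, 2.8917195796966553), 21.85733985900879)
xx [-0.819 -0.004 -0.574] yy [ 0.005 -1.     0.   ] zz [-0.574 -0.003  0.819]
```

View pics/w2.png

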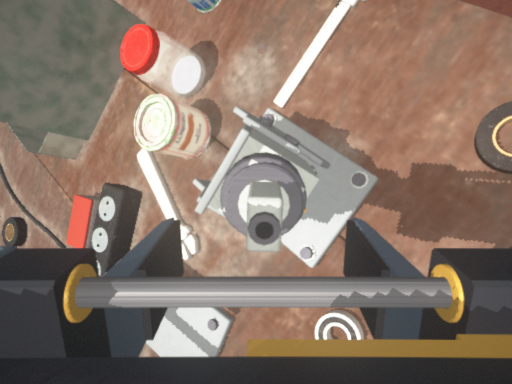

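The arbor sits square between the fingers at about (265,215), and the fit agrees with the first one. I'll descend now.

Emit:
send_rows(series=[{"fingers": 1,"slide": [0,0,0.01],"delta_rot": [0.002,0.001,0.006]},{"fingers": 1,"slide": [0,0,0.01],"delta_rot": [0.002,0.001,0.006]},{"fingers": 1,"slide": [0,0,0.01],"delta_rot": [0,0,0]},{"fingers": 1,"slide": [0,0,0.01],"delta_rot": [0,0,0]},{"fingers": 1,"slide": [0,0,0.01],"delta_rot": [0,0,0]},{"fingers": 1,"slide": [0,0,0.01],"delta_rot": [0,0,0]},{"fingers": 1,"slide": [0,0,0.01],"delta_rot": [0,0,0]},{"fingers": 1,"slide": [0,0,0.008],"delta_rot": [0,0,0]},{"fingers": 1,"slide": [0,0,0],"delta_rot": [0,0,0]},{"fingers": 1,"slide": [0,0,0],"delta_rot": [0,0,0]}])

```text
time: 6.05
tool_pos: [0.5187, -0.244, 0.1557]
eef_rot: [-2.599, -0.295, -1.119]
contact_force: [0.9, -0.5, -0.2]
grip_width: 0.0914
```

```bash
sed -i 's/\.0226+dx/.0227+dx/;s/\.0035+dy/.0032+dy/' h.py
python3 - <<'E'
from h import *
err(.0215,30.7)
E
```

```text
t 6.05 j [-0.644  0.144  2.294  1.088  0.401  1.002] F [ 0.89 -0.5  -0.22] Ftool [ 0.74 -0.27  0.69] Ttool [-0.41 -0.28  0.03] w 0.0914
at h 0.0226 dx -0.0004 dy 0.0007 ang 30.43 tilt 0.022
slide [-0.0008 -0.0001  0.0011] rot [ 0.0003 -0.0002 -0.0046]
```

Emit:
send_rows(series=[{"fingers": -0.3,"slide": [-0.0008,0,0.001],"delta_rot": [0,0,0]},{"fingers": -0.3,"slide": [0,0,0],"delta_rot": [0,0,0]},{"fingers": -0.3,"slide": [0,0,0],"delta_rot": [0,0,0]},{"fingers": -0.4,"slide": [0,0,0],"delta_rot": [0,0,0]},{"fingers": -0.5,"slide": [0,0,0],"delta_rot": [0,0,0]},{"fingers": -0.55,"slide": [0,0,0],"delta_rot": [0,0,0]}], force=5)

```text
time: 6.65
tool_pos: [0.5189, -0.2434, 0.1545]
eef_rot: [-2.599, -0.295, -1.12]
contact_force: [-0.4, 0.6, -0.1]
grip_width: 0.0462
```

Run:
```python
from h import *
err(.0215,30.7)
```

```text
t 6.65 j [-0.642  0.146  2.294  1.094  0.398  0.998] F [-0.36  0.58 -0.14] Ftool [-0.69  0.03 -0.09] Ttool [-0.39 -0.29  0.07] w 0.0462
at h 0.0216 dx 0.0002 dy 0.0001 ang 30.40 tilt 0.035
slide [-0.     -0.0002  0.0001] rot [ 0.0004 -0.0004 -0.0052]
```

Emit:
send_rows(series=[{"fingers": -0.6,"slide": [0,0,0],"delta_rot": [0,0,0]},{"fingers": -0.7,"slide": [0,0,0],"delta_rot": [0,0,0]},{"fingers": -0.7,"slide": [0,0,0],"delta_rot": [0,0,0]},{"fingers": -0.7,"slide": [0,0,0],"delta_rot": [0,0,0]},{"fingers": -0.7,"slide": [0,0,0],"delta_rot": [0,0,0]}], force=5)

```text
time: 7.15
tool_pos: [0.519, -0.2433, 0.1545]
eef_rot: [-2.598, -0.295, -1.12]
contact_force: [1.1, 0.9, -0.2]
grip_width: 0.0247
```

Run:
```python
from h import *
err(.0215,30.7)
```

```text
t 7.15 j [-0.642  0.147  2.294  1.095  0.398  0.998] F [ 1.1   0.9  -0.19] Ftool [-0.37 -1.14  0.79] Ttool [-0.16 -0.37  0.16] w 0.0247
at h 0.0215 dx 0.0001 dy 0.0000 ang 30.40 tilt 0.023
slide [ 0.     -0.0001  0.    ] rot [ 0.0003 -0.0003 -0.0053]
```

Emit:
send_rows(series=[{"fingers": -0.9,"slide": [0,0,0],"delta_rot": [0,0,0]},{"fingers": -1,"slide": [0,0,0],"delta_rot": [0,0,0]},{"fingers": -1,"slide": [0,0,0],"delta_rot": [0,0,0]}], force=6)

```text
time: 7.45
tool_pos: [0.519, -0.2434, 0.1545]
eef_rot: [-2.598, -0.295, -1.119]
contact_force: [1.7, 1.2, 1.8]
grip_width: 0.0244
```

Run:
```python
from h import *
err(.0215,30.7)
```

```text
t 7.45 j [-0.642  0.147  2.294  1.095  0.398  0.998] F [1.71 1.21 1.76] Ftool [ 0.18 -2.69 -0.46] Ttool [-0.06 -0.42  0.12] w 0.0244
at h 0.0215 dx 0.0001 dy 0.0001 ang 30.40 tilt 0.023
slide [ 0.     -0.0001  0.    ] rot [ 0.0003 -0.0003 -0.0052]
```

Emit:
send_rows(series=[{"fingers": -1,"slide": [0,-0.0003,0],"delta_rot": [0,0,0]},{"fingers": -1,"slide": [0,0,0],"delta_rot": [0,0,0]},{"fingers": -1,"slide": [0,0,0],"delta_rot": [0,0,0]}], force=20)

```text
time: 7.75
tool_pos: [0.5191, -0.2434, 0.1545]
eef_rot: [-2.599, -0.295, -1.12]
contact_force: [-1.2, -1.4, -1.5]
grip_width: 0.0239
```

Run:
```python
from h import *
err(.0215,30.7)
```

```text
t 7.75 j [-0.642  0.147  2.294  1.094  0.398  0.999] F [-1.16 -1.43 -1.49] Ftool [0.31 2.29 0.56] Ttool [-0.76 -0.19 -0.06] w 0.0239
at h 0.0215 dx 0.0001 dy 0.0000 ang 30.40 tilt 0.053
slide [-0.     -0.0001 -0.    ] rot [ 0.0008 -0.0005 -0.0052]
```

Emit:
send_rows(series=[{"fingers": -1,"slide": [0,0,0],"delta_rot": [0,0,0]},{"fingers": -1,"slide": [0,0,0],"delta_rot": [0,0,-0.05]},{"fingers": -1,"slide": [0,0,0],"delta_rot": [0,0,-0.05]},{"fingers": -1,"slide": [0,0,0],"delta_rot": [0,0,-0.05]},{"fingers": -1,"slide": [0,0,0],"delta_rot": [0,0,-0.05]},{"fingers": -1,"slide": [0,0,0],"delta_rot": [0,0,-0.05]},{"fingers": -1,"slide": [0,0,0],"delta_rot": [0,0,-0.05]}], force=45)

```text
time: 8.45
tool_pos: [0.5193, -0.243, 0.1548]
eef_rot: [-2.701, -0.438, -0.834]
contact_force: [1.5, 2.1, 1.0]
grip_width: 0.0239
```

Run:
```python
from h import *
err(.0215,30.7)
```

```text
t 8.45 j [-0.641  0.146  2.294  1.094  0.399  0.697] F [1.49 2.05 0.95] Ftool [-0.07 -2.7   0.08] Ttool [ 0.2  -0.36  0.1 ] w 0.0239
at h 0.0215 dx -0.0003 dy -0.0003 ang 47.70 tilt 0.011
slide [-0.      0.0004  0.    ] rot [-2.000e-04  0.000e+00  2.966e-01]
```

Emit:
send_rows(series=[{"fingers": -1,"slide": [0,-0.0002,0],"delta_rot": [0,0,-0.05]},{"fingers": -1,"slide": [0,0,0],"delta_rot": [0,0,-0.05]},{"fingers": -1,"slide": [0,0,0],"delta_rot": [0,0,-0.05]},{"fingers": -1,"slide": [0,0,0],"delta_rot": [0,0,-0.05]},{"fingers": -1,"slide": [0,0,0],"delta_rot": [0,0,-0.05]},{"fingers": -1,"slide": [0,0,0],"delta_rot": [0,0,-0.05]}])

```text
time: 9.05
tool_pos: [0.5195, -0.2428, 0.155]
eef_rot: [-2.852, -0.546, -0.516]
contact_force: [0.7, 3.9, 2.5]
grip_width: 0.0237
```

Run:
```python
from h import *
err(.0215,30.7)
```

```text
t 9.05 j [-0.641  0.146  2.294  1.094  0.399  0.398] F [0.73 3.9  2.54] Ftool [ 0.22 -4.41 -1.66] Ttool [ 0.58 -0.26  0.1 ] w 0.0237
at h 0.0216 dx -0.0006 dy -0.0005 ang 64.88 tilt 0.036
slide [-0.0003  0.0007  0.0001] rot [-6.000e-04  1.000e-04  5.966e-01]
```

Emit:
send_rows(series=[{"fingers": -1,"slide": [0,-0.0004,0],"delta_rot": [0,0,-0.03]},{"fingers": -1,"slide": [0,0,0],"delta_rot": [0,0,-0.03]},{"fingers": -1,"slide": [0,0,0],"delta_rot": [0,0,-0.03]}])

```text
time: 9.35
tool_pos: [0.5195, -0.2426, 0.155]
eef_rot: [-2.907, -0.57, -0.414]
contact_force: [0.5, 4.0, 2.7]
grip_width: 0.0235
```

Run:
```python
from h import *
err(.0215,30.7)
```

```text
t 9.35 j [-0.64   0.146  2.294  1.093  0.398  0.309] F [0.47 4.   2.69] Ftool [ 0.46 -4.41 -1.93] Ttool [ 0.71 -0.13  0.15] w 0.0235
at h 0.0215 dx -0.0006 dy -0.0007 ang 70.03 tilt 0.007
slide [-0.0003  0.0009  0.    ] rot [-0.000e+00 -1.000e-04  6.864e-01]
```

Emit:
send_rows(series=[{"fingers": -1,"slide": [0,-0.0003,0],"delta_rot": [0,0,0]},{"fingers": -1,"slide": [0,0,0],"delta_rot": [0,0,-0.02]},{"fingers": -1,"slide": [0,0,0],"delta_rot": [0,0,-0.02]}], force=20)

```text
time: 9.65
tool_pos: [0.5196, -0.2425, 0.155]
eef_rot: [-2.932, -0.578, -0.368]
contact_force: [1.2, 3.5, 1.8]
grip_width: 0.024
```

Run:
```python
from h import *
err(.0215,30.7)
```

```text
t 9.65 j [-0.64   0.146  2.294  1.093  0.397  0.27 ] F [1.15 3.46 1.84] Ftool [ 0.86 -3.9  -0.84] Ttool [0.61 0.01 0.14] w 0.024
at h 0.0215 dx -0.0006 dy -0.0008 ang 72.30 tilt 0.025
slide [-0.0003  0.001   0.    ] rot [ 3.00e-04 -3.00e-04  7.26e-01]
```

Emit:
send_rows(series=[{"fingers": -1,"slide": [0,-0.0003,0],"delta_rot": [0,0,-0.025]},{"fingers": -1,"slide": [0,0,0],"delta_rot": [0,0,-0.025]},{"fingers": -1,"slide": [0,0,0],"delta_rot": [0,0,-0.025]}])

```text
time: 9.95
tool_pos: [0.5196, -0.2422, 0.155]
eef_rot: [-2.982, -0.592, -0.279]
contact_force: [2.8, 2.2, 1.5]
grip_width: 0.0238
```

Run:
```python
from h import *
err(.0215,30.7)
```

```text
t 9.95 j [-0.639  0.145  2.294  1.093  0.397  0.195] F [2.76 2.21 1.55] Ftool [ 2.56 -2.87  0.31] Ttool [0.39 0.08 0.19] w 0.0238
at h 0.0215 dx -0.0007 dy -0.0011 ang 76.64 tilt 0.038
slide [-0.0004  0.0012  0.    ] rot [ 6.000e-04 -3.000e-04  8.019e-01]
```

Emit:
send_rows(series=[{"fingers": -1,"slide": [0.0002,-0.0002,0],"delta_rot": [0,0,-0.025]},{"fingers": -1,"slide": [0,0,0],"delta_rot": [0,0,-0.025]},{"fingers": -1,"slide": [0,0,0],"delta_rot": [0,0,-0.025]}])

```text
time: 10.25
tool_pos: [0.5197, -0.242, 0.155]
eef_rot: [-3.032, -0.602, -0.189]
contact_force: [0.3, 2.2, 1.3]
grip_width: 0.0238
```

Run:
```python
from h import *
err(.0215,30.7)
```

```text
t 10.25 j [-0.639  0.145  2.294  1.092  0.397  0.121] F [0.32 2.23 1.3 ] Ftool [ 0.65 -2.36 -0.88] Ttool [ 0.3  -0.09  0.06] w 0.0238
at h 0.0215 dx -0.0007 dy -0.0013 ang 80.94 tilt 0.035
slide [-0.0005  0.0014  0.    ] rot [ 6.000e-04 -1.000e-04  8.768e-01]
```

Emit:
send_rows(series=[{"fingers": -1,"slide": [0.0001,-0.0002,0],"delta_rot": [0,0,-0.025]},{"fingers": -1,"slide": [0,0,0],"delta_rot": [0,0,-0.025]},{"fingers": -1,"slide": [0,0,0],"delta_rot": [0,0,-0.025]}])

```text
time: 10.55
tool_pos: [0.5198, -0.2419, 0.1551]
eef_rot: [-3.084, -0.608, -0.098]
contact_force: [-0.4, 1.4, 1.2]
grip_width: 0.0238
```

Run:
```python
from h import *
err(.0215,30.7)
```

```text
t 10.55 j [-0.638  0.145  2.294  1.092  0.396  0.047] F [-0.39  1.39  1.16] Ftool [ 0.23 -1.42 -1.17] Ttool [ 0.07 -0.3   0.1 ] w 0.0238
at h 0.0215 dx -0.0009 dy -0.0014 ang 85.23 tilt 0.044
slide [-0.0007  0.0015  0.    ] rot [ 8.000e-04 -1.000e-04  9.518e-01]
```

Emit:
send_rows(series=[{"fingers": -1,"slide": [0,0,0],"delta_rot": [0,0,-0.025]},{"fingers": -1,"slide": [0,0,0],"delta_rot": [0,0,-0.025]},{"fingers": -1,"slide": [0,0,0],"delta_rot": [0,0,-0.025]}])

```text
time: 10.85
tool_pos: [0.5198, -0.2418, 0.1551]
eef_rot: [-3.136, -0.611, -0.007]
contact_force: [-0.9, 1.9, 1.9]
grip_width: 0.024
```

Run:
```python
from h import *
err(.0215,30.7)
```

```text
t 10.85 j [-0.638  0.145  2.294  1.092  0.397 -0.028] F [-0.91  1.93  1.89] Ftool [ 0.33 -1.94 -2.07] Ttool [ 0.2  -0.41  0.11] w 0.024
at h 0.0215 dx -0.0009 dy -0.0015 ang 89.53 tilt 0.029
slide [-0.0008  0.0015  0.    ] rot [5.0000e-04 1.0000e-04 1.0268e+00]
```

Emit:
send_rows(series=[{"fingers": -1,"slide": [0,-0.0001,0],"delta_rot": [0,0,-0.025]},{"fingers": -1,"slide": [0,0,0],"delta_rot": [0,0,-0.025]},{"fingers": -1,"slide": [0,0,0],"delta_rot": [0,0,-0.025]}])

```text
time: 11.15
tool_pos: [0.5198, -0.2417, 0.1551]
eef_rot: [3.094, -0.609, 0.085]
contact_force: [-2.1, 1.6, 1.8]
grip_width: 0.024
```

Run:
```python
from h import *
err(.0215,30.7)
```

```text
t 11.15 j [-0.638  0.145  2.295  1.092  0.397 -0.103] F [-2.07  1.63  1.76] Ftool [-0.57 -1.68 -2.63] Ttool [ 0.27 -0.5   0.06] w 0.024
at h 0.0215 dx -0.0009 dy -0.0016 ang 93.83 tilt 0.029
slide [-0.001   0.0016 -0.    ] rot [5.0000e-04 1.0000e-04 1.1019e+00]
```

Emit:
send_rows(series=[{"fingers": -1,"slide": [0,-0.0001,0],"delta_rot": [0,0,-0.025]},{"fingers": -1,"slide": [0,0,0],"delta_rot": [0,0,-0.025]},{"fingers": -1,"slide": [0,0,0],"delta_rot": [0,0,-0.025]}])

```text
time: 11.45
tool_pos: [0.5198, -0.2417, 0.1551]
eef_rot: [3.043, -0.604, 0.175]
contact_force: [-1.0, 0.1, 0.6]
grip_width: 0.0243
```

Run:
```python
from h import *
err(.0215,30.7)
```

```text
t 11.45 j [-0.638  0.145  2.295  1.092  0.396 -0.177] F [-1.04  0.14  0.62] Ftool [-0.47 -0.21 -1.1 ] Ttool [ 0.01 -0.62  0.83] w 0.0243
at h 0.0215 dx -0.0009 dy -0.0016 ang 98.06 tilt 0.042
slide [-0.0011  0.0014 -0.    ] rot [ 8.0000e-04 -2.0000e-04  1.1757e+00]
```

Tz jumped to 0.83 N m and the grip opened by 0.3 mm, so this is the stop. I'll back off until the torque is gone.

Emit:
send_rows(series=[{"fingers": -1,"slide": [0,0,0],"delta_rot": [0,0,0.012]},{"fingers": -1,"slide": [0,0,0],"delta_rot": [0,0,0]}])

```text
time: 11.65
tool_pos: [0.5199, -0.2418, 0.1551]
eef_rot: [3.052, -0.605, 0.158]
contact_force: [-0.8, -1.4, -1.3]
grip_width: 0.024
```

Run:
```python
from h import *
err(.0215,30.7)
```

```text
t 11.65 j [-0.638  0.145  2.295  1.092  0.396 -0.163] F [-0.81 -1.41 -1.31] Ftool [-1.58  1.22  0.61] Ttool [-0.26 -0.67  0.52] w 0.024
at h 0.0215 dx -0.0010 dy -0.0015 ang 97.27 tilt 0.050
slide [-0.0011  0.0014  0.    ] rot [ 9.0000e-04 -2.0000e-04  1.1618e+00]
```

Emit:
send_rows(series=[{"fingers": -1,"slide": [0,0,0],"delta_rot": [0,0,0.014]},{"fingers": -1,"slide": [0,0,0],"delta_rot": [0,0,0]}])

```text
time: 11.85
tool_pos: [0.5198, -0.2418, 0.1551]
eef_rot: [3.062, -0.606, 0.141]
contact_force: [0.1, -1.5, -2.7]
grip_width: 0.0242
```

Run:
```python
from h import *
err(.0215,30.7)
```

```text
t 11.85 j [-0.638  0.145  2.295  1.092  0.396 -0.149] F [ 0.08 -1.46 -2.71] Ftool [-1.65  1.28  2.26] Ttool [-0.44 -0.81  0.32] w 0.0242
at h 0.0215 dx -0.0009 dy -0.0015 ang 96.48 tilt 0.054
slide [-0.0011  0.0014 -0.    ] rot [ 1.0000e-03 -1.0000e-04  1.1481e+00]
```

Emit:
send_rows(series=[{"fingers": -1,"slide": [0,0.0001,0],"delta_rot": [0,0,0.012]},{"fingers": -1,"slide": [0,0,0],"delta_rot": [0,0,0]},{"fingers": -1,"slide": [0,0,0],"delta_rot": [0,0,0]}], force=40)

```text
time: 12.15
tool_pos: [0.5198, -0.2418, 0.1551]
eef_rot: [3.07, -0.607, 0.128]
contact_force: [-0.2, -3.0, -4.1]
grip_width: 0.0238
```

Run:
```python
from h import *
err(.0215,30.7)
```

```text
t 12.15 j [-0.638  0.145  2.294  1.092  0.396 -0.138] F [-0.21 -3.02 -4.09] Ftool [-2.82  2.75  3.23] Ttool [-0.6  -0.91  0.18] w 0.0238
at h 0.0215 dx -0.0009 dy -0.0015 ang 95.84 tilt 0.045
slide [-0.0011  0.0014 -0.    ] rot [ 8.0000e-04 -1.0000e-04  1.1369e+00]
```

Emit:
send_rows(series=[{"fingers": -1,"slide": [0,0.0002,-0.001],"delta_rot": [0,0,0]},{"fingers": -1,"slide": [0,0,-0.001],"delta_rot": [0,0,0]},{"fingers": -1,"slide": [0,0,-0.001],"delta_rot": [0,0,0]}])

```text
time: 12.45
tool_pos: [0.5181, -0.2418, 0.1575]
eef_rot: [3.07, -0.607, 0.128]
contact_force: [4.9, -2.1, -9.2]
grip_width: 0.024
```

Run:
```python
from h import *
err(.0215,30.7)
```

```text
t 12.45 j [-0.641  0.138  2.296  1.08   0.401 -0.128] F [ 4.9  -2.07 -9.23] Ftool [-1.49  1.95 10.37] Ttool [-0.56 -0.72  0.08] w 0.024
at h 0.0244 dx -0.0009 dy -0.0015 ang 95.84 tilt 0.032
slide [-0.001   0.0014  0.0029] rot [5.0000e-04 3.0000e-04 1.1369e+00]
```

Emit:
send_rows(series=[{"fingers": -1,"slide": [0,0.0001,-0.001],"delta_rot": [0,0,0]},{"fingers": -1,"slide": [0,0,-0.001],"delta_rot": [0,0,0]}])

```text
time: 12.65
tool_pos: [0.517, -0.2419, 0.1591]
eef_rot: [3.07, -0.607, 0.128]
contact_force: [3.9, -2.0, -8.7]
grip_width: 0.0241
```

Run:
```python
from h import *
err(.0215,30.7)
```

```text
t 12.65 j [-0.642  0.133  2.298  1.073  0.403 -0.121] F [ 3.87 -2.04 -8.71] Ftool [-2.02  1.86  9.35] Ttool [-0.45 -0.68  0.11] w 0.0241
at h 0.0264 dx -0.0009 dy -0.0014 ang 95.84 tilt 0.028
slide [-0.001   0.0013  0.0049] rot [3.000e-04 4.000e-04 1.137e+00]
```

Emit:
send_rows(series=[{"fingers": -1,"slide": [0,0.0002,-0.002],"delta_rot": [0,0,0]},{"fingers": -1,"slide": [0,0,-0.002],"delta_rot": [0,0,0]},{"fingers": -1,"slide": [0,0,-0.002],"delta_rot": [0,0,0]},{"fingers": -1,"slide": [0,0,-0.002],"delta_rot": [0,0,0]}])

```text
time: 13.05
tool_pos: [0.5122, -0.2421, 0.1659]
eef_rot: [3.07, -0.607, 0.128]
contact_force: [1.5, 0.6, -5.4]
grip_width: 0.0241
```

Run:
```python
from h import *
err(.0215,30.7)
```

```text
t 13.05 j [-0.649  0.113  2.303  1.043  0.415 -0.095] F [ 1.48  0.63 -5.44] Ftool [-1.83 -0.82  5.3 ] Ttool [ 0.06 -0.8  -0.1 ] w 0.0241
at h 0.0347 dx -0.0009 dy -0.0013 ang 95.84 tilt 0.025
slide [-0.001   0.0012  0.0132] rot [3.000e-04 3.000e-04 1.137e+00]
```

Emit:
send_rows(series=[{"fingers": -1,"slide": [0,0,-0.003],"delta_rot": [0,0,0]},{"fingers": -1,"slide": [0,0,-0.003],"delta_rot": [0,0,0]},{"fingers": -1,"slide": [0,0,-0.003],"delta_rot": [0,0,0]},{"fingers": -1,"slide": [0,0,-0.003],"delta_rot": [0,0,0]},{"fingers": -1,"slide": [0,0,-0.003],"delta_rot": [0,0,0]},{"fingers": -1,"slide": [0,0,-0.003],"delta_rot": [0,0,0]}])

```text
time: 13.65
tool_pos: [0.5019, -0.2422, 0.1807]
eef_rot: [3.07, -0.607, 0.128]
contact_force: [1.0, 0.7, -6.4]
grip_width: 0.0239
```

Run:
```python
from h import *
err(.0215,30.7)
```

```text
t 13.65 j [-0.664  0.069  2.314  0.982  0.441 -0.039] F [ 1.02  0.72 -6.38] Ftool [-2.73 -1.    5.82] Ttool [ 0.24 -0.97 -0.01] w 0.0239
at h 0.0528 dx -0.0009 dy -0.0011 ang 95.83 tilt 0.030
slide [-0.001   0.001   0.0313] rot [6.0000e-04 1.0000e-04 1.1368e+00]
```

Emit:
send_rows(series=[{"fingers": -1,"slide": [0,0,-0.003],"delta_rot": [0,0,0]},{"fingers": -1,"slide": [0,0,-0.003],"delta_rot": [0,0,0]},{"fingers": -1,"slide": [0,0,-0.003],"delta_rot": [0,0,0]},{"fingers": -1,"slide": [0,0,-0.003],"delta_rot": [0,0,0]},{"fingers": -1,"slide": [0,0,-0.003],"delta_rot": [0,0,0]},{"fingers": -1,"slide": [0,0,-0.003],"delta_rot": [0,0,0]},{"fingers": -1,"slide": [0,0,-0.003],"delta_rot": [0,0,0]}])

```text
time: 14.35
tool_pos: [0.4899, -0.2423, 0.198]
eef_rot: [3.07, -0.607, 0.128]
contact_force: [0.2, 0.1, -5.8]
grip_width: 0.0237
```

Run:
```python
from h import *
err(.0215,30.7)
```

```text
t 14.35 j [-0.682  0.017  2.325  0.917  0.474  0.019] F [ 0.18  0.06 -5.81] Ftool [-3.16 -0.39  4.86] Ttool [ 0.17 -1.08 -0.05] w 0.0237
at h 0.0738 dx -0.0010 dy -0.0011 ang 95.83 tilt 0.035
slide [-0.0011  0.001   0.0523] rot [ 6.0000e-04 -1.0000e-04  1.1368e+00]
```

Emit:
send_rows(series=[{"fingers": -1,"slide": [0,0,-0.003],"delta_rot": [0,0,0]},{"fingers": -1,"slide": [0,0,-0.004],"delta_rot": [0,0,0]},{"fingers": -1,"slide": [0,0,-0.004],"delta_rot": [0,0,0]},{"fingers": -1,"slide": [0,0,-0.004],"delta_rot": [0,0,0]},{"fingers": -1,"slide": [0,0,-0.004],"delta_rot": [0,0,0]},{"fingers": -1,"slide": [0,0,-0.004],"delta_rot": [0,0,0]}])

```text
time: 14.95
tool_pos: [0.4767, -0.2424, 0.2169]
eef_rot: [3.07, -0.607, 0.128]
contact_force: [-1.1, 0.3, -4.6]
grip_width: 0.0238
```

Run:
```python
from h import *
err(.0215,30.7)
```

```text
t 14.95 j [-0.703 -0.039  2.335  0.854  0.516  0.074] F [-1.07  0.35 -4.64] Ftool [-3.48 -0.71  3.19] Ttool [ 0.06 -1.22 -0.01] w 0.0238
at h 0.0969 dx -0.0010 dy -0.0011 ang 95.83 tilt 0.035
slide [-0.0011  0.0009  0.0754] rot [ 6.0000e-04 -1.0000e-04  1.1368e+00]
```

Emit:
send_rows(series=[{"fingers": -1,"slide": [0,0,-0.004],"delta_rot": [0,0,0]},{"fingers": -1,"slide": [0,0,-0.005],"delta_rot": [0,0,0]},{"fingers": -1,"slide": [0,0,-0.005],"delta_rot": [0,0,0]},{"fingers": -1,"slide": [0,0,-0.005],"delta_rot": [0,0,0]},{"fingers": -1,"slide": [0,0,-0.005],"delta_rot": [0,0,0]},{"fingers": -1,"slide": [0,0,-0.007],"delta_rot": [0,0,0]},{"fingers": -1,"slide": [0,0,-0.008],"delta_rot": [0,0,0]},{"fingers": -1,"slide": [0,0,-0.01],"delta_rot": [0,0,0]},{"fingers": -1,"slide": [0,0,-0.01],"delta_rot": [0,0,0]},{"fingers": -1,"slide": [0,0,-0.01],"delta_rot": [0,0,0]}])

```text
time: 15.95
tool_pos: [0.4368, -0.2425, 0.274]
eef_rot: [3.07, -0.607, 0.128]
contact_force: [-0.1, -0.6, -5.5]
grip_width: 0.0241
```

Run:
```python
from h import *
err(.0215,30.7)
c=grab('side');pickle.dump(c,open('s2.pkl','wb'));cv2.imwrite('pics/s2.png',cv2.resize(c['img'][80:300,170:390,::-1],None,fx=2.7,fy=2.7))
```

```text
t 15.95 j [-0.772 -0.206  2.351  0.712  0.661  0.194] F [-0.06 -0.6  -5.54] Ftool [-3.28  0.27  4.5 ] Ttool [ 0.07 -1.15 -0.04] w 0.0241
at h 0.1665 dx -0.0010 dy -0.0011 ang 95.83 tilt 0.045
slide [-0.0011  0.0009  0.145 ] rot [ 8.0000e-04 -3.0000e-04  1.1368e+00]
```

View pics/s2.png

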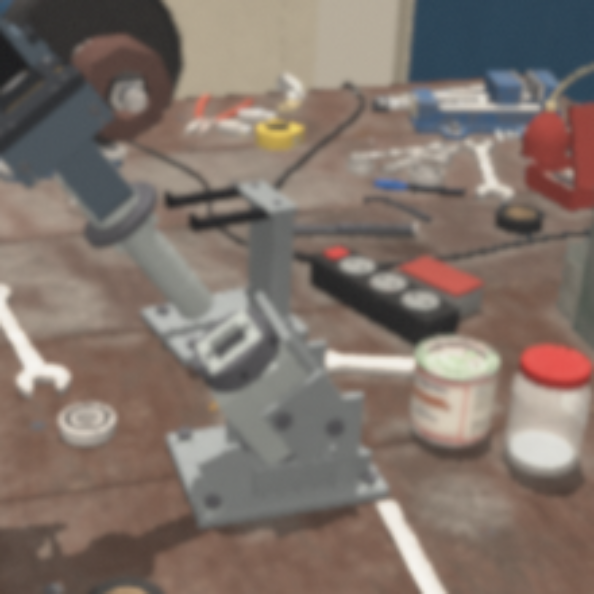

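The side view shows the arbor fully out, with its tail at about (200,310) and the mouth at about (232,350), and it hasn't slipped in the grip. Next I'll work out the fork frame and the transfer.

Run:
```python
from h import *
W=pts(pickle.load(open('w1.pkl','rb'))).reshape(-1,3)
Q=W[(W[:,2]>.14)&(W[:,2]<.165)&(W[:,0]>.5)&(W[:,0]<.72)&(W[:,1]>-.06)&(W[:,1]<.12)]
for a in (10,10.6,11.2):
    t=np.radians(a);X=np.array([np.cos(t),np.sin(t)]);Y=np.array([-X[1],X[0]])
    u=(Q[:,:2]-[.591,.0226])@X;v=(Q[:,:2]-[.591,.0226])@Y
    m=(u>-.03)&(u<.03)
    L=m&(v>0);Rr=m&(v<0)
    print(a,'L',np.percentile(v[L],[1,99]).round(4),'R',np.percentile(v[Rr],[1,99]).round(4),'ends',np.percentile(u[(v>.02)],1).round(4),np.percentile(u[(v<-.02)],1).round(4),'post',np.percentile(u[abs(v)<.015],[1,5]).round(4))
s=manip.read_state();R0=R.from_euler('xyz',s['eef_rot']);z=R0.as_matrix()[:,2]
ax_=np.cross(z,[0,0,-1.]);an=np.arctan2(np.linalg.norm(ax_),-z[2]);Rd=R.from_rotvec(ax_/np.linalg.norm(ax_)*an)*R0
np.save('Rd.npy',Rd.as_matrix())
q=plan([.45,-.225,.36],Rd,10)
```

```text
10 L [0.024  0.0399] R [-0.0398 -0.0242] ends -0.0464 -0.0453 post [0.0395 0.0399]
10.6 L [0.0241 0.0399] R [-0.0397 -0.0243] ends -0.0461 -0.0456 post [0.0396 0.04  ]
11.2 L [0.0241 0.04  ] R [-0.0399 -0.0244] ends -0.0457 -0.0459 post [0.0396 0.04  ]
rot/row [ 0.0064 -0.0609 -0.    ] deg 3.51 mm 8.8
([0.0061, -0.0011, -0.0062], [0.006, -0.061, -0.0])
([0.0057, -0.0012, -0.0065], [0.006, -0.061, -0.0])
([0.0053, -0.0012, -0.0069], [0.006, -0.061, -0.0])
([0.0049, -0.0013, -0.0072], [0.006, -0.061, -0.0])
([0.0044, -0.0013, -0.0074], [0.006, -0.061, -0.0])
([0.004, -0.0014, -0.0077], [0.006, -0.061, -0.0])
([0.0035, -0.0014, -0.0079], [0.006, -0.061, -0.0])
([0.003, -0.0014, -0.0081], [0.006, -0.061, -0.0])
([0.0025, -0.0015, -0.0083], [0.006, -0.061, -0.0])
([0.002, -0.0015, -0.0084], [0.006, -0.061, -0.0])
```

Emit:
send_rows(series=[{"fingers": -1,"slide": [0.006,-0.001,-0.006],"delta_rot": [0.006,-0.061,0]},{"fingers": -1,"slide": [0.0057,-0.001,-0.0065],"delta_rot": [0.006,-0.061,0]},{"fingers": -1,"slide": [0.0053,-0.001,-0.007],"delta_rot": [0.006,-0.061,0]},{"fingers": -1,"slide": [0.005,-0.0013,-0.007],"delta_rot": [0.006,-0.061,0]},{"fingers": -1,"slide": [0.0044,-0.0013,-0.0074],"delta_rot": [0.006,-0.061,0]},{"fingers": -1,"slide": [0.004,-0.0014,-0.0077],"delta_rot": [0.006,-0.061,0]},{"fingers": -1,"slide": [0.0035,-0.0014,-0.008],"delta_rot": [0.006,-0.061,0]},{"fingers": -1,"slide": [0.003,-0.0014,-0.008],"delta_rot": [0.006,-0.061,0]},{"fingers": -1,"slide": [0.0025,-0.0015,-0.0083],"delta_rot": [0.006,-0.061,0]},{"fingers": -1,"slide": [0.002,-0.0015,-0.0084],"delta_rot": [0.006,-0.061,0]}])

```text
time: 17.0
tool_pos: [0.4508, -0.2253, 0.3585]
eef_rot: [3.139, 0.004, 0.104]
contact_force: [-0.3, -0.5, -6.3]
grip_width: 0.0239
```

Run:
```python
from h import *
s=manip.read_state();print(s['joints'].round(3),s['contact_force'].round(1))
plan([.591,.0226,.33],R.from_matrix(np.load('Rd.npy')),14)
```

```text
[-0.507 -0.094  2.003 -0.005  1.235  0.961] [-0.3 -0.5 -6.3]
rot/row [ 0.0002  0.0003 -0.0001] deg 0.02 mm 20.400000000000002
([0.0118, -0.0166, 0.0019], [0.0, 0.0, -0.0])
([0.0118, -0.0166, 0.0019], [0.0, 0.0, -0.0])
([0.0118, -0.0166, 0.0019], [0.0, 0.0, -0.0])
([0.0118, -0.0166, 0.0019], [0.0, 0.0, -0.0])
([0.0118, -0.0166, 0.0019], [0.0, 0.0, -0.0])
([0.0118, -0.0166, 0.0019], [0.0, 0.0, -0.0])
([0.0118, -0.0166, 0.0019], [0.0, 0.0, -0.0])
([0.0118, -0.0166, 0.0019], [0.0, 0.0, -0.0])
([0.0118, -0.0166, 0.0019], [0.0, 0.0, -0.0])
([0.0118, -0.0166, 0.0019], [0.0, 0.0, -0.0])
([0.0118, -0.0166, 0.0019], [0.0, 0.0, -0.0])
([0.0118, -0.0166, 0.0019], [0.0, 0.0, -0.0])
([0.0118, -0.0166, 0.0019], [0.0, 0.0, -0.0])
([0.0118, -0.0166, 0.0019], [0.0, 0.0, -0.0])
```

Emit:
send_rows(series=[{"fingers": -1,"slide": [0.0118,-0.0166,0.0019],"delta_rot": [0,0,0]},{"fingers": -1,"slide": [0.0118,-0.0166,0.0019],"delta_rot": [0,0,0]},{"fingers": -1,"slide": [0.0118,-0.0166,0.0019],"delta_rot": [0,0,0]},{"fingers": -1,"slide": [0.0118,-0.0166,0.0019],"delta_rot": [0,0,0]},{"fingers": -1,"slide": [0.0118,-0.0166,0.0019],"delta_rot": [0,0,0]},{"fingers": -1,"slide": [0.0118,-0.0166,0.0019],"delta_rot": [0,0,0]},{"fingers": -1,"slide": [0.0118,-0.0166,0.0019],"delta_rot": [0,0,0]},{"fingers": -1,"slide": [0.0118,-0.0166,0.0019],"delta_rot": [0,0,0]},{"fingers": -1,"slide": [0.0118,-0.0166,0.0019],"delta_rot": [0,0,0]},{"fingers": -1,"slide": [0.0118,-0.0166,0.0019],"delta_rot": [0,0,0]}])

```text
time: 18.0
tool_pos: [0.5512, -0.0473, 0.3381]
eef_rot: [3.14, 0.002, 0.104]
contact_force: [-0.5, 0.7, -5.3]
grip_width: 0.0239
```

Emit:
send_rows(series=[{"fingers": -1,"slide": [0.0118,-0.0166,0.0019],"delta_rot": [0,0,0]},{"fingers": -1,"slide": [0.0118,-0.0166,0.0019],"delta_rot": [0,0,0]},{"fingers": -1,"slide": [0.0118,-0.0166,0.0019],"delta_rot": [0,0,0]},{"fingers": -1,"slide": [0.0118,-0.0166,0.0019],"delta_rot": [0,0,0]},{"fingers": -1,"slide": [0,0,0],"delta_rot": [0,0,0]},{"fingers": -1,"slide": [0,0,0],"delta_rot": [0,0,0]}])

```text
time: 18.6
tool_pos: [0.5907, 0.023, 0.3301]
eef_rot: [3.139, 0.003, 0.105]
contact_force: [-0.0, 0.2, -5.9]
grip_width: 0.0244
```

Run:
```python
from h import *
s=manip.read_state();print(s['time'],s['joints'].round(3),s['contact_force'].round(1),s['eef_rot'])
plan([.591,.0226,.18],R.from_matrix(np.load('Rd.npy')),15)
c=grab('side');cv2.imwrite('pics/s3.png',cv2.resize(c['img'][60:280,170:390,::-1],None,fx=2.7,fy=2.7))
```

```text
18.6 [ 1.000e-03  8.800e-02  1.872e+00 -3.000e-03  1.183e+00  1.468e+00] [-0.   0.2 -5.9] [3.13935739e+00 2.72328077e-03 1.04622600e-01]
rot/row [ 0.0001  0.0002 -0.0001] deg 0.01 mm 10.0
([0.0, 0.0, 0.01], [0.0, 0.0, -0.0])
([0.0, 0.0, 0.01], [0.0, 0.0, -0.0])
([0.0, 0.0, 0.01], [0.0, 0.0, -0.0])
([0.0, 0.0, 0.01], [0.0, 0.0, -0.0])
([0.0, 0.0, 0.01], [0.0, 0.0, -0.0])
([0.0, 0.0, 0.01], [0.0, 0.0, -0.0])
([0.0, 0.0, 0.01], [0.0, 0.0, -0.0])
([0.0, 0.0, 0.01], [0.0, 0.0, -0.0])
([0.0, 0.0, 0.01], [0.0, 0.0, -0.0])
([0.0, 0.0, 0.01], [0.0, 0.0, -0.0])
([0.0, 0.0, 0.01], [0.0, 0.0, -0.0])
([0.0, 0.0, 0.01], [0.0, 0.0, -0.0])
([0.0, 0.0, 0.01], [0.0, 0.0, -0.0])
([0.0, 0.0, 0.01], [0.0, 0.0, -0.0])
([0.0, 0.0, 0.01], [0.0, 0.0, -0.0])
```

View pics/s3.png

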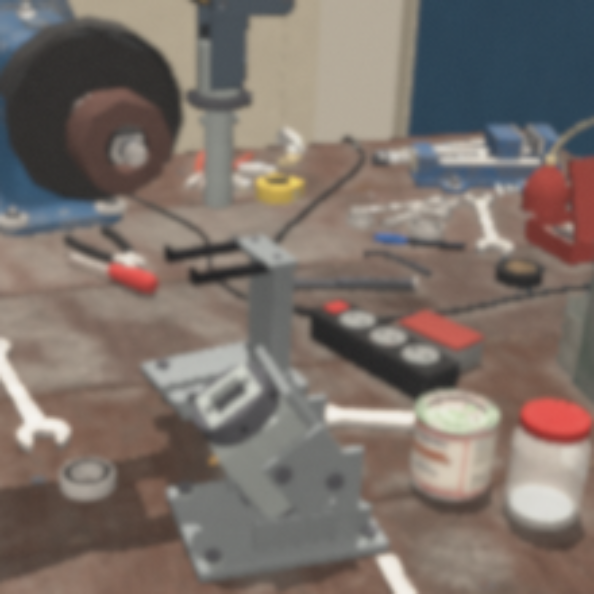

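The arbor is upright above the slot: its tail is at (218,205) and the slot at about (225,260). I'll lower it.

Emit:
send_rows(series=[{"fingers": -1,"slide": [0,0,0.015],"delta_rot": [0,0,0]},{"fingers": -1,"slide": [0,0,0.015],"delta_rot": [0,0,0]},{"fingers": -1,"slide": [0,0,0.015],"delta_rot": [0,0,0]},{"fingers": -1,"slide": [0,0,0.015],"delta_rot": [0,0,0]}])

```text
time: 19.05
tool_pos: [0.5902, 0.0225, 0.2682]
eef_rot: [3.139, 0.004, 0.104]
contact_force: [-0.1, 0.3, -6.4]
grip_width: 0.0242
```

Emit:
send_rows(series=[{"fingers": -1,"slide": [0,0,0.015],"delta_rot": [0,0,0]},{"fingers": -1,"slide": [0,0,0.015],"delta_rot": [0,0,0]},{"fingers": -1,"slide": [0,0,0.015],"delta_rot": [0,0,0]},{"fingers": -1,"slide": [0,0,0.015],"delta_rot": [0,0,0]},{"fingers": -1,"slide": [0,0,0.015],"delta_rot": [0,0,0]},{"fingers": -1,"slide": [0,0,0.012],"delta_rot": [0,0,0]},{"fingers": -1,"slide": [0,0,0],"delta_rot": [0,0,0]}])

```text
time: 19.75
tool_pos: [0.5896, 0.0225, 0.1812]
eef_rot: [3.139, 0.005, 0.104]
contact_force: [0.8, -0.8, -4.9]
grip_width: 0.0237
```

Emit:
send_rows(series=[{"fingers": -1,"slide": [0,0,0.003],"delta_rot": [0,0,0]},{"fingers": -1,"slide": [0,0,0.003],"delta_rot": [0,0,0]},{"fingers": -1,"slide": [0,0,0.003],"delta_rot": [0,0,0]},{"fingers": -1,"slide": [0,0,0.001],"delta_rot": [0,0,0]},{"fingers": -1,"slide": [0,0,0],"delta_rot": [0,0,0]}])

```text
time: 20.25
tool_pos: [0.5905, 0.0225, 0.1732]
eef_rot: [3.139, 0.002, 0.104]
contact_force: [0.5, 0.2, -5.6]
grip_width: 0.0237
```

Emit:
send_rows(series=[{"fingers": -1,"slide": [0,0,0.001],"delta_rot": [0,0,0]},{"fingers": -1,"slide": [0,0,0],"delta_rot": [0,0,0]}])

```text
time: 20.45
tool_pos: [0.5905, 0.0225, 0.1722]
eef_rot: [3.139, 0.002, 0.104]
contact_force: [-0.4, 0.0, -6.1]
grip_width: 0.0239
```

Emit:
send_rows(series=[{"fingers": -1,"slide": [0,0,0.0007],"delta_rot": [0,0,0]},{"fingers": -1,"slide": [0,0,0],"delta_rot": [0,0,0]}])

```text
time: 20.65
tool_pos: [0.5905, 0.0225, 0.1714]
eef_rot: [3.139, 0.003, 0.104]
contact_force: [0.2, 0.1, -6.4]
grip_width: 0.0235
```

Emit:
send_rows(series=[{"fingers": -1,"slide": [0,0,0.001],"delta_rot": [0,0,0]},{"fingers": -1,"slide": [0,0,0],"delta_rot": [0,0,0]}])

```text
time: 20.85
tool_pos: [0.5904, 0.0225, 0.1704]
eef_rot: [3.139, 0.003, 0.104]
contact_force: [0.0, 0.3, -4.5]
grip_width: 0.0241
```

Emit:
send_rows(series=[{"fingers": -1,"slide": [0,0,0.001],"delta_rot": [0,0,0]},{"fingers": -1,"slide": [0,0,0],"delta_rot": [0,0,0]}])

```text
time: 21.05
tool_pos: [0.5904, 0.0225, 0.1693]
eef_rot: [3.139, 0.003, 0.104]
contact_force: [-0.6, -0.1, -5.8]
grip_width: 0.0237
```

Emit:
send_rows(series=[{"fingers": -1,"slide": [0,0,0.0007],"delta_rot": [0,0,0]},{"fingers": -1,"slide": [0,0,0],"delta_rot": [0,0,0]}])

```text
time: 21.25
tool_pos: [0.5904, 0.0225, 0.1687]
eef_rot: [3.139, 0.003, 0.104]
contact_force: [-0.2, -0.3, -5.3]
grip_width: 0.024
```

Emit:
send_rows(series=[{"fingers": -1,"slide": [0,0,0.0007],"delta_rot": [0,0,0]},{"fingers": -1,"slide": [0,0,0],"delta_rot": [0,0,0]}])

```text
time: 21.45
tool_pos: [0.5904, 0.0225, 0.168]
eef_rot: [3.139, 0.003, 0.104]
contact_force: [0.7, 0.5, -5.7]
grip_width: 0.0239
```

Emit:
send_rows(series=[{"fingers": -1,"slide": [0,0,0.0007],"delta_rot": [0,0,0]},{"fingers": -1,"slide": [0,0,0],"delta_rot": [0,0,0]}])

```text
time: 21.65
tool_pos: [0.5906, 0.0225, 0.1676]
eef_rot: [3.139, 0.002, 0.104]
contact_force: [-0.9, 0.0, -1.3]
grip_width: 0.0239
```

Emit:
send_rows(series=[{"fingers": -1,"slide": [0,0,0.0005],"delta_rot": [0,0,0]},{"fingers": -1,"slide": [0,0,0],"delta_rot": [0,0,0]}])

```text
time: 21.85
tool_pos: [0.5907, 0.0225, 0.1676]
eef_rot: [3.139, 0.002, 0.104]
contact_force: [-4.3, -0.2, 6.0]
grip_width: 0.0238
```

The collar is on the prongs. I'll ease back 0.4 mm and release.

Emit:
send_rows(series=[{"fingers": -1,"slide": [0,0,-0.0004],"delta_rot": [0,0,0]},{"fingers": -0.4,"slide": [0,0,0],"delta_rot": [0,0,0]},{"fingers": -0.2,"slide": [0,0,0],"delta_rot": [0,0,0]},{"fingers": 0,"slide": [0,0,0],"delta_rot": [0,0,0]},{"fingers": 0.3,"slide": [0,0,0],"delta_rot": [0,0,0]},{"fingers": 0.3,"slide": [0,0,0],"delta_rot": [0,0,0]},{"fingers": 0.3,"slide": [0,0,0],"delta_rot": [0,0,0]},{"fingers": 0.3,"slide": [0,0,0],"delta_rot": [0,0,0]}])

```text
time: 22.65
tool_pos: [0.5905, 0.0225, 0.1673]
eef_rot: [3.139, 0.002, 0.104]
contact_force: [-0.3, 0.0, 0.2]
grip_width: 0.0593
```

Emit:
send_rows(series=[{"fingers": 0.3,"slide": [0,0,-0.005],"delta_rot": [0,0,0]},{"fingers": 0.3,"slide": [0,0,-0.01],"delta_rot": [0,0,0]},{"fingers": 0.3,"slide": [0,0,-0.015],"delta_rot": [0,0,0]},{"fingers": 0.3,"slide": [0,0,-0.02],"delta_rot": [0,0,0]},{"fingers": 0.3,"slide": [0,0,-0.03],"delta_rot": [0,0,0]},{"fingers": 0.3,"slide": [0,0,-0.03],"delta_rot": [0,0,0]},{"fingers": 0.3,"slide": [0,0,-0.03],"delta_rot": [0,0,0]},{"fingers": 0.3,"slide": [0,0,0],"delta_rot": [0,0,0]},{"fingers": 0.3,"slide": [0,0,0],"delta_rot": [0,0,0]},{"fingers": 0.3,"slide": [0,0,0],"delta_rot": [0,0,0]}])

```text
time: 23.65
tool_pos: [0.5903, 0.0228, 0.3068]
eef_rot: [3.139, 0.003, 0.104]
contact_force: [-0.0, 0.3, -0.3]
grip_width: 0.0592
```

Run:
```python
from h import *
s=manip.read_state();print(s['time'],s['tool_pos'],s['contact_force'].round(1),s['grip_width'])
c=grab('wrist');W=pts(c).reshape(-1,3)
P=W[(abs(W[:,0]-.591)<.045)&(abs(W[:,1]-.0226)<.045)&(W[:,2]>.154)&(W[:,2]<.23)]
for lo,hi in ((.155,.166),(.203,.215)):
    q=P[(P[:,2]>lo)&(P[:,2]<hi)];n=np.linalg.svd(q-q.mean(0),full_matrices=False)[2][2]
    print(len(q),np.median(q[:,2]).round(4),n.round(3),cv2.minEnclosingCircle(q[:,:2].astype(np.float32)*1000))
d=grab('side');a=cv2.resize(d['img'][110:290,170:370,::-1],None,fx=2,fy=2)
b=cv2.resize(c['img'][:,:,::-1],(480,360));cv2.imwrite('pics/fin.png',cv2.resize(np.hstack([a,b]),(800,327)))
a=pickle.load(open('top0.pkl','rb'));t=grab('top');save(t,'pics/t9.png')
```

```text
23.65 [0.59027067 0.02281744 0.30677998] [-0.   0.3 -0.3] 0.05920154800137995
2105 0.1602 [-0.011 -0.007  1.   ] ((576.9330444335938, 17.958356857299805), 46.056068420410156)
763 0.2097 [0.008 0.013 1.   ] ((590.3259887695312, 21.29243278503418), 21.843059539794922)
```

View pics/fin.png

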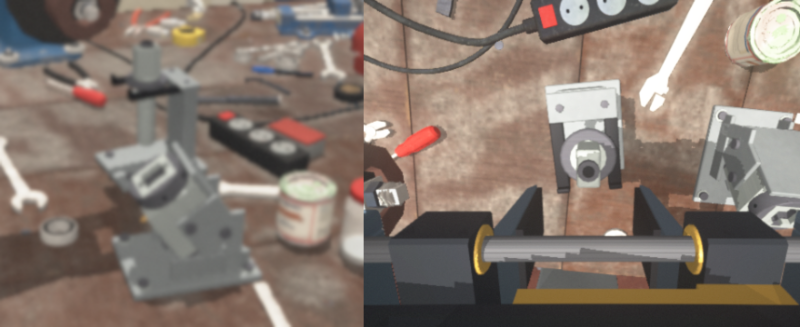

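The arbor hangs in the fork. Its collar top is at 160.2 mm, which puts the underside at about 150 mm, and the axis is at about (590,21) mm. It's level within about 0.015 rad, and the gripper is 70 mm clear of it. Handing in.

```bash
python3 -c "
from plant import manip
print(manip.sign_off())"
```

```text
the job is handed in; nothing more can be done
None
```

The arbor is out of the holder and hanging by its collar in the rack's fork. I let go of it and handed the job in at about 24 s; no verdict was reported.

- **Unlocking:** I gripped the flats and turned the arbor anticlockwise. It met the stop about 65° round, where the torque jumped from 0.1 to 0.83 N m. I backed off until the torque fell to about 0.2 N m.
- **Drawing out:** The pull was straight along the bore. The wrist force, weight included, peaked at about 10.5 N in the readings after each move. Past the first few millimetres it was close to the arbor's weight alone.
- **Last checks:** In the fork, the collar's underside is at about 150 mm, against a nominal 150 mm. The axis is within about 2 mm of its place and upright within about 0.02 rad. The fingers are open and 70 mm clear above it.
- **Failed or not checked:** My circle fit to the collar failed because it picked up other points around the collar. I used the fit to the top of the grip body for the position instead. I didn't measure the bystanders: those visible in the last wrist and side pictures look undisturbed, and the last top picture was taken but not viewed.

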